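Post the used scrapers into the wash canister and clamp it shut

ROBOT

A 7-joint arm with a two-finger parallel gripper is mounted at the origin on the work surface. World frame = base frame: x ahead of the robot, y to its left, z up, the work surface at z = 0. Lengths are in m, angles in rad, forces in N, time in s.
With the tool pointing down it reaches from about 0.4 to 0.875 m from the base axis. Payload 6.5 kg.
Tool frame: the origin (TCP) lies on the centre line of the jaws, within the pads' length; the fingertips stand 11 mm ahead of it and the grasp point (between the pads) lies 8 mm behind it; z points along the fingers, y is the direction in which the jaws open and shut (so a half turn about z gives the same grasp; the last joint's range is limited). The gripper opens to 88 mm and grips with 3 to 60 N. Pads are 18 mm wide; open, the fingers measure 123 mm over their backs; the gripper's body (75 mm by 187 mm) begins 45 mm behind the grasp point.
Start: joints at [-1.281, 0.536, -0.004, 1.538, 0.003, 1.067, -0.071], TCP at [0.226, 0.609, 0.25] pointing down, gripper open.
Joint ranges: [-2.7, 2.7], [-0.37, 2.16], [-1.27, 1.26], [0.24, 2.4], [-1.31, 4.45], [0.19, 1.91], [-2.76, 2.76]. Speed limits (rad/s): [2.39, 2.39, 3.14, 3.14, 3.14, 3.14, 3.14].

INTERFACE

Orientations are given as [roll, pitch, yaw] about the fixed x, y, z axes, in that order (R = Rz(yaw) Ry(pitch) Rx(roll)).
In Python, from station import monitor, optics, close_job gives the robot as it stands.
- The arm moves only by the shell command python3 -m jog 'ROWS'. ROWS is JSON, a list of rows, each a list of 3 entries, a list of its own where there are three numbers: the shift along the tool's x, y, z in m, then the turn, a rotation vector about the tool's x, y, z in degrees, then the finger opening in m, from 0 to 0.0881. In form: [[[tx, ty, tz], [ax, ay, az], hand], ...]. A call has exactly 5 rows; each row shifts and turns the commanded pose from where the row before left it, along the tool's axes as they then stand; what a row does not reach is not made up. A row lasts 1/12 s, in which the tool goes at most 41.7 mm and 7.16 degrees, less where a joint would pass 70% of its speed; a pose out of reach is approached as far as the arm can. A call is refused whole if a number of a shift passes 0.0417 or a number of a turn 7.16, either way. A call with a gripper value outside its range is refused whole. The fingers move at their own pace and stop on an object; the grip force is fixed at half the most. Time passes only in rows, so rows that do not move let the fingers close, or fill a call up. It gives the time, the measured TCP pose, the force and the opening at its end, in the units of the state.
- monitor.get_state(): the state, without advancing time (a new reading comes with each control period).
- optics.capture(name): name is "scene" or "side" or "wrist"; returns a dict with "img" (420x560x3 uint8, red, green, blue), "depth" (420x560 float32, m along the optical axis (not along the pixel's ray), 0 where there is no reading), "camera_matrix" (3x3 intrinsics, pixels), "pose" (4x4, takes a point from camera to world coordinates). Camera axes: x right, y down, z forward; pixel columns grow to the right and rows downward; lengths in m; the calibration is good to about 2 mm. A picture is of the moment at which its call begins.
- close_job(): hands the job in, once; it reports no verdict.
Trained networks look in the newest picture that a camera, given by its name, has taken for a name from the list of things; names that differ only in an ending like _2 or _b are one class to them, and where a whole thing is asked for, a point or a joint stands for the part that bears it (a point fixed in the world has none). Each returns a list of dicts, best first, with "score" (0 to 1); they miss things now and then, are a little off and sometimes report something else, mostly with a low value. They report only what shows in the picture. A call takes as long as a camera call.
- optics.boxes_of(camera, name): "at" ([x, y, z] in m, in the coordinates of the camera as it stood for that picture, good to about 4 mm: the middle of the surface that is visible of it).
- optics.spot_point(camera, name): "at" ([x, y, z] in m, in the coordinates of the camera as it stood for that picture, good to about 4 mm: a listed point, or the origin of a listed thing).
The state is a dict: "clock": time; "joints": joint angles; "qd": joint speeds; "tau": joint torques, N m; "ee_pos": TCP position; "tool_rot": TCP orientation; "wrist_force": force on the tool from outside, world axes, zero at the start; "moment": the same for the moment, N m; "grip_width": finger opening in m.
Only numpy, scipy, OpenCV 4.12 (cv2) and the standard library are available. Lean on these libraries where they do the work, as an engineer would, in place of code of your own. Each camera call takes 0.05 s, during which the arm holds its last target. There are 200 camera calls.

TASK

Get the two used dough scrapers ready for the washroom: take each one out of the wooden block and push it, blade down, through the slot that fits it in the top of the steel wash canister, so that it drops right inside. Then close the lid fully and swing the wire bail by its thumb tab up and over centre until it clamps down on the lid. Leave everything else on the counter where it is.

Things in the scene. Friction and masses are not known exactly. Their poses are not given: they have to be found in the camera images.
- canister: Fixed box-shaped steel wash canister, 100 x 100 x 100 mm high, with a white deck (6 mm thick) as its top at 100 mm, in which there are two slots parallel to its x axis. Origin: centre of its underside; z up; its front (with the hanging bail) faces its -x; its lid hinges at its +x edge. Below the deck are two compartments 88 mm deep, one under each slot, each deeper than a scraper is tall.
- slot_long (a point): Centre of the mouth of the long slot, on the deck's upper face: 75 mm along the canister's x, 13.6 mm across (y). Takes either scraper, and is the only one that the wide one fits. Axes as the canister's.
- slot_short (a point): Centre of the mouth of the short slot, on the deck's upper face: 55 mm along the canister's x, 13.6 mm across (y). Only the narrow scraper fits. 44 mm from the long slot. Axes as the canister's.
- wide_scraper: Flat dough scraper, 70 mm wide (its x), 78 mm tall (its z): a steel blade 4 mm thick and 50 mm tall at the bottom, and a dark wooden grip above it, 9 mm thick (its y), 28 mm tall and 70 mm wide. Origin: middle of the blade's lower edge. 100 to 190 g. It starts upright, blade down in the block, the underside of its grip on the block's top (56 mm above the counter), its grip 56 to 84 mm above the counter. The two scrapers hang in either of the block's two slits, 60 mm apart.
- narrow_scraper: The same kind of scraper but 50 mm wide (its x); same height 78 mm, blade 4 mm thick, grip 9 mm thick (its y), same origin. 70 to 140 g.
- wide_scraper_top (a point): Middle of the top edge of the wide scraper's grip, 78 mm above its origin.
- narrow_scraper_top (a point): Middle of the top edge of the narrow scraper's grip, 78 mm above its origin.
- block: Fixed pale wooden block, 100 x 120 x 56 mm high, with two slits in its top (at y = +30 and -30 mm of its frame, along its x) in which the scrapers hang. Origin: centre of its underside.
- lid (a joint): Angle of the canister's lid, a steel plate 100 x 100 x 8 mm: 0 is fully shut, lying on the deck; it starts at 1.55 to 1.85 rad, standing up at the far edge. The hinge is stiff and the lid stays where it is left; about 1 N at its free edge moves it.
- lid_hinge (a point): Middle of the lid's hinge axis (along the canister's y), at x = +50 mm, z = 101 mm of the canister. Axes fixed to the lid: when shut they are the canister's, and the lid reaches from the hinge 100 mm along its -x; its outer face lies at z = +8 mm.
- lid_edge (a point): Middle of the lid's free edge, on its outer face, 100 mm from the hinge.
- bail (a joint): Angle of the bail, a U of 6 mm wire pivoted on the canister's two sides: 0 is hanging to the front, a little below level; it turns up and back over the lid; 1.745 rad is upright (dead centre) and 2.18 rad is clamped, its crossbar down on the shut lid. Its weight (100 g) carries it to the nearer end: released before upright it falls back to the front, past upright it drops over to clamped. It takes about 1 N at the tab.
- bail_pivot (a point): Middle of the bail's pivot axis (along the canister's y), at x = -32 mm, z = 55 mm of the canister. Axes: the canister's when the bail is at 0; they turn with the bail about y.
- bail_tab (a point): Grip point in the black thumb tab at the middle of the bail, 95 mm from the pivot axis. The tab is 30 mm wide (along the canister's y, the way to pinch it), 12 mm thick, and reaches from 64 to 110 mm from the pivot axis; the crossbar runs 65 mm from it, the wire arms 56 mm to either side. At bail = 0 this point is about 39 mm above the counter and 126 mm in front of the canister's centre.
- nozzle_a: Steel piping nozzle, a cone 42 mm tall, 32 mm across, standing. Leave alone.
- nozzle_b: A second such nozzle. Leave alone.
- shaker: Clear sugar jar with steel cap, 60 mm across, 110 mm tall. Leave alone.
- cup: Small steel cup, 72 mm across, 75 mm tall. Leave alone.
- spatula: Spatula lying flat. Leave alone.
- plate_donut: White plate, 130 mm across, with a filled doughnut, 46 mm tall in all. Leave alone.

How it is judged:
By the outcome, as a careful person would: the job done as asked, in the order asked, and still so for the second after the job is handed in, with the robot touching nothing.
It also fails if it takes over 72 s, if anything falls off the work surface, if the arm or the gripper's body presses on something with over 40 N, if the wrist force passes 120 N, or if a joint passes its speed limit or range.

## Working session

There is one attempt and no reset: what is moved stays moved. The work goes in short steps, Python scripts to look and compute and a shell command to move; the robot and the scene stay as the last step left them, time stands still between calls to the robot, and variables do not carry over. Pictures are saved under pics/ and viewed, about 8 in all and at most 12, crops included, and the job is handed in when it is done.

```bash
mkdir -p pics; cat > h.py <<'E'
import numpy as np, cv2
from station import monitor, optics
from scipy.spatial.transform import Rotation as R
def cap(n,save=None):
    c=optics.capture(n)
    if save: cv2.imwrite('pics/'+save,c['img'][:,:,::-1])
    return c
def w(c,p): return (c['pose']@np.r_[p,1])[:3]
def spots(n,c,names,f='spot_point',k=2):
    for m in names:
        r=getattr(optics,f)(n,m)
        print(n,m,[(np.round(w(c,d['at']),4).tolist(),round(d['score'],2)) for d in r[:k]])
def cloud(c):
    K=c['camera_matrix'];d=c['depth'];v,u=np.indices(d.shape)
    P=np.stack([(u-K[0,2])/K[0,0]*d,(v-K[1,2])/K[1,1]*d,d],-1)
    return P@c['pose'][:3,:3].T+c['pose'][:3,3]
E
python3 - <<'E'
from h import *
print(monitor.get_state())
for n in ['scene','side']:
    c=cap(n,n+'1.png')
    np.savez(n+'1.npz',P=cloud(c),img=c['img'])
    spots(n,c,['canister','slot_long','slot_short','wide_scraper_top','narrow_scraper_top','block','lid_edge','lid_hinge','bail_tab','bail_pivot'])
    
a=[cv2.imread(f'pics/{n}1.png') for n in ['scene','side']]
E
```

```text
{'clock': 0.0, 'joints': array([-1.28122939,  0.53717973, -0.00441446,  1.53887055,  0.00259365,
        1.06731014, -0.07117738]), 'qd': array([-0.00084568, -0.00042667,  0.00107192, -0.00144838,  0.00081945,
       -0.00037294,  0.00090819]), 'tau': array([-3.30667226e-04, -5.70997846e+01,  9.90463570e-01, -2.51604366e+01,
       -5.62678592e-02,  1.78918184e-02,  1.43239890e-04]), 'ee_pos': array([0.22621815, 0.60872017, 0.24883152]), 'tool_rot': array([-3.13983581e+00,  1.35931230e-04,  2.78589655e+00]), 'wrist_force': array([0.33378564, 0.36896885, 0.32183939]), 'moment': array([ 0.02741636,  0.02762374, -0.01062267]), 'grip_width': 0.08812677103846775}
scene canister [([0.6054, 0.1583, -0.0032], 0.97), ([0.593, -0.0918, 0.084], 0.49)]
scene slot_long [([0.5993, 0.1735, 0.0984], 0.85)]
scene slot_short [([0.6115, 0.1304, 0.1035], 0.72)]
scene wide_scraper_top [([0.5937, -0.0933, 0.0812], 0.72)]
scene narrow_scraper_top [([0.5999, -0.1516, 0.0874], 0.48)]
scene block [([0.5957, -0.1199, 0.0004], 0.66)]
scene lid_edge [([0.6602, 0.1739, 0.1978], 0.8)]
scene lid_hinge []
scene bail_tab [([0.485, 0.1157, 0.0411], 0.84)]
scene bail_pivot []
side canister [([0.6047, 0.1596, 0.0044], 0.67), ([0.5452, -0.4367, 0.0013], 0.62)]
side slot_long [([0.5933, 0.174, 0.1001], 0.61)]
side slot_short [([0.6094, 0.1282, 0.1041], 0.74), ([0.659, 0.1711, 0.2023], 0.34)]
side wide_scraper_top [([0.5966, -0.0893, 0.0875], 0.51)]
side narrow_scraper_top [([0.5978, -0.1482, 0.0854], 0.66)]
side block [([0.5963, -0.1234, 0.0039], 0.71), ([0.5713, 0.1418, 0.0564], 0.35)]
side lid_edge [([0.6594, 0.1689, 0.2045], 0.84)]
side lid_hinge [([0.6512, 0.1718, 0.1009], 0.55)]
side bail_tab [([0.4843, 0.1182, 0.0412], 0.47)]
side bail_pivot [([0.5724, 0.1441, 0.0555], 0.73), ([0.6494, 0.1704, 0.1049], 0.41)]
```

View pics/scene1.png

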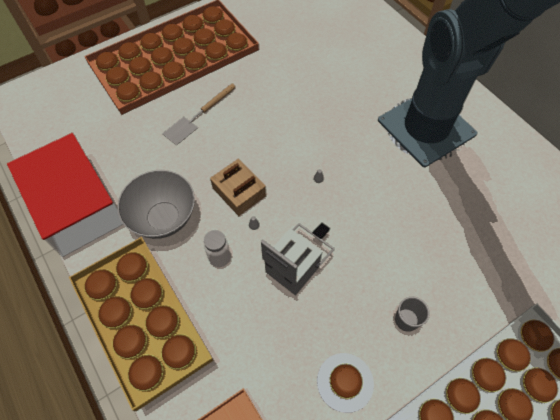

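View pics/side1.png

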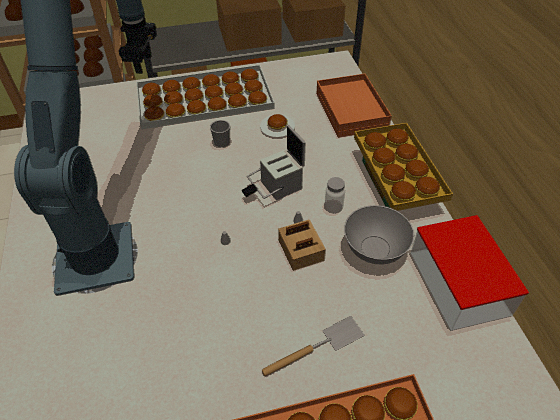

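```bash
python3 - <<'E'
from h import *
for n in ['scene','side']:
    d=np.load(n+'1.npz');P=d['P'];I=d['img'].astype(int)
    V=P.reshape(-1,3);C=I.reshape(-1,3)
    def st(nm,m):
        m=m&np.isfinite(V).all(1)
        if m.sum()<20: print(nm,m.sum());return
        Q=V[m]; r=cv2.minAreaRect(Q[:,:2].astype(np.float32)*1000)
        print(n,nm,m.sum(),np.round(np.median(Q,0),4),r, 'lo',np.round(np.percentile(Q,2,0),4),'hi',np.round(np.percentile(Q,98,0),4), C[m].mean(0).round())
    x,y,z=V.T
    st('deck',(abs(x-.605)<.09)&(abs(y-.155)<.09)&(abs(z-.1)<.004))
    st('blocktop',(abs(x-.597)<.1)&(abs(y+.12)<.12)&(abs(z-.056)<.004))
    for yy in(-.09,-.15):
        st('grip',(abs(x-.597)<.06)&(abs(y-yy)<.025)&(abs(z-.084)<.004))
    st('lid',(abs(x-.655)<.04)&(abs(y-.17)<.09)&(z>.115)&(z<.23))
    st('tab',(abs(x-.484)<.03)&(abs(y-.117)<.03)&(z>.02)&(z<.07))
E
```

```text
scene deck 919 [0.5883 0.1528 0.0996] ((607.267333984375, 155.47222900390625), (110.29987335205078, 100.63971710205078), 17.20169448852539) lo [0.5484 0.0993 0.0964] hi [0.6437 0.2078 0.1034] [168. 173. 164.]
scene blocktop 1008 [ 0.6014 -0.1208  0.0558] ((597.0399780273438, -121.20549011230469), (100.38481140136719, 121.70706176757812), 7.118591785430908) lo [ 0.5458 -0.18    0.0523] hi [ 0.6478 -0.0599  0.0594] [151. 121.  88.]
scene grip 81 [ 0.5942 -0.0904  0.0836] ((592.2797241210938, -91.29118347167969), (68.75264739990234, 12.352703094482422), 8.455318450927734) lo [ 0.5596 -0.0977  0.0805] hi [ 0.6256 -0.0827  0.0871] [82. 53. 34.]
scene grip 54 [ 0.5979 -0.151   0.0833] ((597.5077514648438, -151.39024353027344), (46.70945739746094, 10.632970809936523), 7.065696716308594) lo [ 0.5747 -0.1568  0.0809] hi [ 0.6204 -0.1442  0.0872] [88. 58. 37.]
scene lid 664 [0.6572 0.1744 0.1824] ((657.7373657226562, 170.94143676757812), (15.404129028320312, 100.28245544433594), 16.311185836791992) lo [0.6402 0.126  0.1184] hi [0.6722 0.2178 0.2027] [79. 77. 74.]
scene tab 182 [0.4925 0.1229 0
[... 738 characters left out ...]
416016) lo [ 0.5586 -0.1009  0.0804] hi [ 0.6245 -0.087   0.0878] [61. 34. 16.]
side grip 50 [ 0.5943 -0.1547  0.0844] ((596.837158203125, -153.6192169189453), (50.12583541870117, 12.832284927368164), 7.451778411865234) lo [ 0.5733 -0.161   0.0803] hi [ 0.619  -0.1458  0.0877] [64. 37. 19.]
side lid 445 [0.654  0.1614 0.1672] ((654.7958374023438, 165.11065673828125), (13.662845611572266, 101.87195587158203), 17.78575325012207) lo [0.6385 0.1192 0.1182] hi [0.6719 0.2111 0.2047] [32. 30. 28.]
side tab 128 [0.4916 0.1153 0.0465] ((491.50164794921875, 120.99325561523438), (46.93506622314453, 38.53262710571289), 21.03508758544922) lo [0.4691 0.0998 0.0343] hi [0.512  0.1403 0.0548] [24. 22. 21.]
```

The scene picture shows the canister near (295,255) with the lid standing and the bail to the front, and the block at (238,187) with the wide scraper in the slit nearer the canister. The side picture agrees: canister (282,172), block (302,243), nozzles at (225,238) and (298,216). I'll fly over the canister first so the wrist camera can measure it.

```bash
cat >> h.py <<'E'
def go(x,y,z,yaw=None):
    """tool-frame shift from present pose; yaw = world angle(deg) of block/canister x; tool y should be at yaw+90"""
    s=monitor.get_state(); M=R.from_euler('xyz',s['tool_rot']).as_matrix()
    t=M.T@(np.array([x,y,z])-s['ee_pos'])
    print('t',round(s['clock'],2),'pos',np.round(s['ee_pos'],4),'rot',np.round(np.degrees(s['tool_rot']),2),'grip',round(s['grip_width'],4),'F',np.round(s['wrist_force'],1))
    print('  shift tool',np.round(t,4),'rows',round(np.linalg.norm(t)/.04,1))
    if yaw is not None:
        a=np.radians(yaw); T=np.column_stack([[-np.cos(a),-np.sin(a),0],[-np.sin(a),np.cos(a),0],[0,0,-1]])
        print('  turn tool rotvec deg',np.round(np.degrees(R.from_matrix(M.T@T).as_rotvec()),2))
E
python3 -m jog '[[[-0.025,-0.03,0],[0,0,-7],0.088],[[-0.025,-0.03,0],[0,0,-7],0.088],[[-0.025,-0.03,0],[0,0,-7],0.088],[[-0.025,-0.03,0],[0,0,-7],0.088],[[-0.025,-0.03,0],[0,0,-7],0.088]]'
python3 - <<'E'
from h import *
go(.53,.15,.28,17)
E
```

```text
clock: 1.52
ee_pos: [0.3322, 0.4472, 0.2499]
tool_rot: [-3.141, -0.0, -2.881]
wrist_force: [2.2, 0.3, 0.1]
grip_width: 0.0881
t 1.52 pos [0.3322 0.4472 0.2499] rot [-1.7998e+02 -1.0000e-02 -1.6508e+02] grip 0.0881 F [2.2 0.3 0.1]
  shift tool [-0.1146 -0.3381 -0.03  ] rows 9.0
  turn tool rotvec deg [-0.02 -0.01 -2.08]
```

```bash
python3 -m jog '[[[-0.0127,-0.0375,-0.0033],[0,0,-2],0.03],[[-0.0127,-0.0375,-0.0033],[0,0,0],0.03],[[-0.0127,-0.0375,-0.0033],[0,0,0],0.03],[[-0.0127,-0.0375,-0.0033],[0,0,0],0.03],[[-0.0127,-0.0375,-0.0033],[0,0,0],0.03]]'
python3 -m jog '[[[-0.0127,-0.0375,-0.0033],[0,0,0],0.03],[[-0.0127,-0.0375,-0.0033],[0,0,0],0.03],[[-0.0127,-0.0375,-0.0033],[0,0,0],0.03],[[-0.0127,-0.0375,-0.0033],[0,0,0],0.03],[[0,0,0],[0,0,0],0.03]]'
python3 - <<'E'
from h import *
go(.53,.15,.28,17)
c=cap('wrist','w1.png'); np.savez('w1.npz',P=cloud(c),img=c['img'],K=c['camera_matrix'],pose=c['pose'])
print(np.round(c['pose'],3))
spots('wrist',c,['slot_long','slot_short','canister'])
E
```

```text
clock: 1.93
ee_pos: [0.446, 0.2849, 0.2667]
tool_rot: [3.141, 0.001, -2.853]
wrist_force: [1.1, 0.7, 0.4]
grip_width: 0.0569
clock: 2.35
ee_pos: [0.541, 0.1484, 0.2804]
tool_rot: [-3.137, 0.003, -2.865]
wrist_force: [-0.3, -0.1, -0.7]
grip_width: 0.0301
t 2.35 pos [0.541  0.1484 0.2804] rot [-1.7972e+02  1.6000e-01 -1.6413e+02] grip 0.0301 F [-0.3 -0.1 -0.7]
  shift tool [0.0102 0.0046 0.0003] rows 0.3
  turn tool rotvec deg [-0.28  0.16 -1.13]
[[-0.273  0.926  0.26   0.476]
 [ 0.962  0.264  0.069  0.13 ]
 [-0.005  0.269 -0.963  0.415]
 [ 0.     0.     0.     1.   ]]
wrist slot_long [([0.5982, 0.1769, 0.0984], 0.72), ([0.603, 0.1549, -0.004], 0.18)]
wrist slot_short [([0.6086, 0.1351, 0.0987], 0.73), ([0.6185, -0.011, -0.0027], 0.58)]
wrist canister [([0.6046, 0.1538, -0.0001], 0.89)]
```

View pics/w1.png

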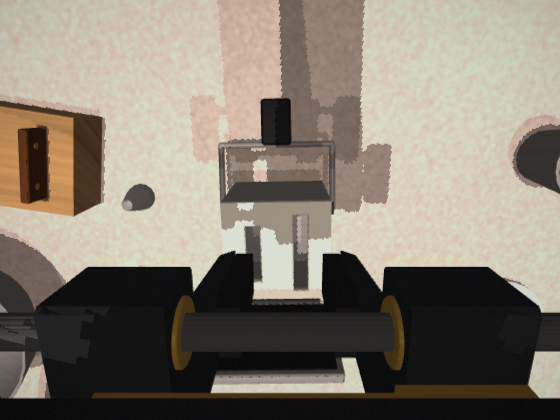

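The wrist picture shows the deck's front edge at row 200 over columns 222–330, the short slot near (253,255), the long slot near (300,252) and the tab at (276,120). I'll fit the slots from the depth.

```bash
python3 - <<'E'
from h import *
d=np.load('w1.npz');P=d['P'];K=d['K'];T=d['pose'];I=d['img'].astype(int)
# pixels projected on plane z=.1
v,u=np.indices(P.shape[:2]); ray=np.stack([(u-K[0,2])/K[0,0],(v-K[1,2])/K[1,1],np.ones(u.shape)],-1)@T[:3,:3].T
Q=T[:3,3]+ray*((.1-T[2,3])/ray[...,2])[...,None]
z=P[...,2]
top=(abs(z-.1)<.005)&(np.hypot(Q[...,0]-.605,Q[...,1]-.154)<.09)
top[300:]=0
n,l,s,_=cv2.connectedComponentsWithStats(top.astype(np.uint8)); k=1+np.argmax(s[1:,4]); deck=l==k
print('deck',s[k],cv2.minAreaRect((Q[deck][:,:2]*1000).astype(np.float32)), np.median(z[deck]))
for yaw in (15,16,17):
    a=np.radians(yaw); e=np.array([np.cos(a),np.sin(a)]);f=np.array([-e[1],e[0]])
    print(yaw)
    q=Q[...,:2]-[.605,.154]; X=q@e*1000; Y=q@f*1000
    # front edge straightness, sides
    cols=[c for c in range(232,322,6)]; fe=[(Y[:,c][deck[:,c]][0],X[:,c][deck[:,c]][0]) for c in cols if deck[:,c].any()]
    pf=np.polyfit(*np.array(fe).T,1); print(' front edge slope,x0',np.round(pf,3))
    rows=range(210,245,5); L=[(X[r][deck[r]][0],Y[r][deck[r]][0]) for r in rows]; Rr=[(X[r][deck[r]][-1],Y[r][deck[r]][-1]) for r in rows]
    print(' sides',np.round(np.polyfit(*np.array(L).T,1),3),np.round(np.polyfit(*np.array(Rr).T,1),3))
    hole=(z<.094)&(z>0)&(abs(Y)<40)&(X<20)&(X>-45)
    for nm,m in(('short',hole&(Y<0)),('long',hole&(Y>0))):
        if m.sum()<20: print(nm,m.sum());continue
        r=[(np.median(X[i][m[i]]),Y[i][m[i]].mean(),np.ptp(Y[i][m[i]])) for i in range(200,300) if m[i].sum()>8]
        r=np.array(r); print(' ',nm,'Xmin',X[m].min().round(1),'Y fit',np.round(np.polyfit(r[:,0],r[:,1],1),3),'width',np.median(r[:,2]).round(1))
s=I[:,:,:].sum(2)
print(s[225:285:6,215:340:5])
E
```

```text
deck [ 220  200  112  100 7231] ((601.8017578125, 153.37130737304688), (98.46627044677734, 99.99633026123047), 16.802928924560547) 0.10012415958686405
15
 front edge slope,x0 [-3.2000e-02 -5.1904e+01]
 sides [ 2.8000e-02 -4.9254e+01] [2.600e-02 4.957e+01]
  short Xmin -27.5 Y fit [  0.044 -21.074] width 12.0
  long Xmin -39.6 Y fit [ 0.034 22.336] width 12.7
16
 front edge slope,x0 [-1.5000e-02 -5.1883e+01]
 sides [ 1.0000e-02 -4.9237e+01] [9.0000e-03 4.9556e+01]
  short Xmin -27.8 Y fit [  0.027 -21.061] width 12.0
  long Xmin -39.2 Y fit [1.7000e-02 2.2326e+01] width 12.7
17
 front edge slope,x0 [ 3.0000e-03 -5.1878e+01]
 sides [-7.0000e-03 -4.9236e+01] [-9.0000e-03  4.9556e+01]
  short Xmin -28.3 Y fit [ 9.0000e-03 -2.1054e+01] width 12.0
  long Xmin -38.9 Y fit [-0.    22.323] width 12.7
[[634 626 428 427 653 655 606 606 401 399 432 432 432 430 431 433 296 488
  419 430 431 431 430 450 616]
 [620 635 654 652 654 654 306 233 309 566 655 655 432 430 433 433 303 496
  425 433 432 432 433 446 607]
 [623 619 652 654 654 654 403 228 226 527 655 654 585 430 433 430 301 490
  423 431 431 430 505 523 628]
 [625 607 653 653 653 653 518 227 224 502 653 655 652 430 504 514 227 421
  419 655 655 654 652 650 631]
 [628 608 653 652 652 651 439 224 224 317 653 653 651 654 652 653 230 424
  423 652 651 651 653 649 628]
 [622 268  48  42 155  37  33  35 226 281 652 653 653 652 651 652 228 230
  233 653 652 650  40  36  32]
 [386  41  50  43  40  42  40  34 215 262 652 654 651 653 653 652 173 173
  176 652 650 650  35  40  34]
 [ 42  44  44  30  41  35  37  37 165 199 652 650 653 652 652 650 168 170
  171 652 649 650  29  35  38]
 [ 39  49  41  37  38  42  38  37 173 185 649 649 650 650 651 649 170 168
  167 650 650 650  33  40  42]
 [ 49  46  36  32  37  30  36  37 255 251 649 649 649 651 649 648 170 170
  171 648 650 648  39  23  41]]
```

```bash
python3 - <<'E'
from h import *
go(.52,-.122,.24,7.1)
E
```

```text
t 2.55 pos [0.5358 0.1584 0.2793] rot [ 1.7995e+02 -2.0000e-02 -1.6341e+02] grip 0.0297 F [ 0.5 -0.1 -0.5]
  shift tool [ 0.0952 -0.2643  0.0391] rows 7.1
  turn tool rotvec deg [ 0.04 -0.03  9.49]
```

```bash
python3 -m jog '[[[0.0136,-0.0377,0.0056],[0,0,0],0.03],[[0.0136,-0.0377,0.0056],[0,0,0],0.03],[[0.0136,-0.0377,0.0056],[0,0,0],0.03],[[0.0136,-0.0377,0.0056],[0,0,0],0.03],[[0.0136,-0.0377,0.0056],[0,0,0],0.03]]'
python3 -m jog '[[[0.0136,-0.0377,0.0056],[0,0,0],0.03],[[0.0136,-0.0377,0.0056],[0,0,5],0.03],[[0,0,0],[0,0,4.5],0.03],[[0,0,0],[0,0,0],0.03],[[0,0,0],[0,0,0],0.03]]'
cat > blk.py <<'E'
from h import *
c=cap('wrist','w2.png'); go(.595,-.092,.2,7.1)
P=cloud(c);z=P[...,2];I=c['img'].astype(int)
K=c['camera_matrix'];T=c['pose']
def rect(m):
    q=P[m][:,:2]*1000; return [np.round(a,1) for a in cv2.minAreaRect(q.astype(np.float32))],m.sum()
near=(abs(P[...,0]-.597)<.09)&(abs(P[...,1]+.12)<.09)
print('block',rect(near&(abs(z-.056)<.004)))
for yy in(-.09,-.15):
    m=near&(z>.0795)&(z<.089)&(abs(P[...,1]-yy)<.02)
    print('grip',rect(m),np.round(np.median(P[m],0),4))
spots('wrist',c,['wide_scraper_top','narrow_scraper_top'])
E
python3 blk.py
```

```text
clock: 2.97
ee_pos: [0.5242, -0.0423, 0.2513]
tool_rot: [3.141, 0.0, -2.849]
wrist_force: [1.0, -0.3, -0.8]
grip_width: 0.0297
clock: 3.38
ee_pos: [0.5204, -0.1207, 0.2401]
tool_rot: [3.14, -0.0, -3.014]
wrist_force: [0.7, 0.7, 0.5]
grip_width: 0.0298
t 3.43 pos [ 0.5206 -0.1202  0.2402] rot [ 1.7993e+02  1.0000e-02 -1.7262e+02] grip 0.0303 F [-0.3  0.8 -0.1]
  shift tool [-0.0774  0.0183  0.0402] rows 2.2
  turn tool rotvec deg [0.07 0.01 0.28]
block ([array([ 596.1, -121.9]), array([ 99.9, 120.3]), np.float64(7.1)], np.int64(7923))
grip ([array([591.1, -92.4]), array([68.6,  9.2]), np.float64(7.0)], np.int64(749)) [ 0.5888 -0.0927  0.0839]
grip ([array([ 573.9, -154.9]), array([5. , 8.7]), np.float64(5.6)], np.int64(65)) [ 0.5735 -0.1546  0.0833]
wrist wide_scraper_top [([0.5897, -0.0955, 0.0805], 0.63)]
wrist narrow_scraper_top []
```

View pics/w2.png

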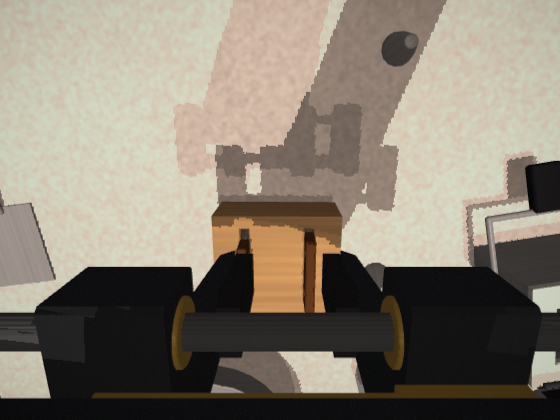

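Block picture: the wide grip is at (310,270) and the narrow one sits mostly behind the left finger at (243,245). Next is the wide scraper.

```bash
python3 -m jog '[[[-0.0245,0.0063,0.03],[0,0,0],0.03],[[-0.0245,0.0063,0.03],[0,0,0],0.03],[[-0.0245,0.0061,0.03],[0,0,0],0.03],[[0,0,0.01],[0,0,0],0.03],[[0,0,0],[0,0,0],0.03]]'
python3 - <<'E'
from h import *
go(.5911,-.0924,.079,7.1)
E
```

```text
clock: 3.95
ee_pos: [0.5895, -0.0926, 0.137]
tool_rot: [3.14, -0.005, -3.014]
wrist_force: [-0.5, -0.7, -0.4]
grip_width: 0.0302
t 3.95 pos [ 0.5895 -0.0926  0.137 ] rot [ 179.89   -0.3  -172.7 ] grip 0.0302 F [-0.5 -0.7 -0.4]
  shift tool [-0.0019 -0.0001  0.058 ] rows 1.5
  turn tool rotvec deg [ 0.11 -0.31  0.2 ]
```

```bash
python3 -m jog '[[[0,0,0.03],[0,0,0],0.03],[[0,0,0.03],[0,0,0],0.03],[[0,0,0.001],[0,0,0],0.03],[[0,0,0],[0,0,0],0.03],[[0,0,0],[0,0,0],0.03]]'
python3 -m jog '[[[0,0,0],[0,0,0],0],[[0,0,0],[0,0,0],0],[[0,0,0],[0,0,0],0],[[0,0,0],[0,0,0],0],[[0,0,0],[0,0,0],0]]'
python3 - <<'E'
from h import *
go(.5911,-.0924,.079,7.1)
E
```

```text
clock: 4.37
ee_pos: [0.5917, -0.0956, 0.0815]
tool_rot: [-3.141, 0.002, -3.019]
wrist_force: [0.5, 0.0, 0.5]
grip_width: 0.0301
clock: 4.78
ee_pos: [0.5915, -0.0932, 0.0805]
tool_rot: [3.139, 0.001, -3.018]
wrist_force: [-2.0, 4.4, 6.8]
grip_width: 0.0087
t 4.78 pos [ 0.5915 -0.0932  0.0805] rot [ 1.7987e+02  8.0000e-02 -1.7290e+02] grip 0.0087 F [-2.   4.4  6.8]
  shift tool [0.0003 0.0008 0.0015] rows 0.0
  turn tool rotvec deg [ 0.13  0.08 -0.  ]
```

```bash
python3 -m jog '[[[0,0,-0.02],[0,0,0],0],[[0,0,-0.03],[0,0,0],0],[[0,0,-0.035],[0,0,0],0],[[0,0,-0.035],[0,0,0],0],[[0,0,-0.03],[0,0,0],0]]'
python3 - <<'E'
from h import *
go(.5973,.1750,.20,16.85)
E
```

```text
clock: 5.2
ee_pos: [0.5908, -0.0955, 0.2318]
tool_rot: [-3.141, 0.001, -3.019]
wrist_force: [0.9, 0.5, -1.9]
grip_width: 0.0091
t 5.2 pos [ 0.5908 -0.0955  0.2318] rot [-1.7998e+02  6.0000e-02 -1.7299e+02] grip 0.0091 F [ 0.9  0.5 -1.9]
  shift tool [-0.0394  0.2677  0.0317] rows 6.8
  turn tool rotvec deg [-0.03  0.06 -9.84]
```

```bash
python3 -m jog '[[[-0.0053,0.036,0],[0,0,0],0],[[-0.0053,0.036,0],[0,0,0],0],[[-0.0053,0.036,0],[0,0,0],0],[[-0.0053,0.036,0],[0,0,0],0],[[-0.0053,0.036,0.005],[0,0,0],0]]'
python3 -m jog '[[[-0.0053,0.036,0.005],[0,0,-2],0],[[-0.005,0.036,0.005],[0,0,-4],0],[[-0.002,0.0157,0.005],[0,0,-3.8],0],[[0,0,0],[0,0,0],0],[[0,0,0],[0,0,0],0]]'
cat > held.py <<'E'
from h import *
import sys
n=sys.argv[1]; c=cap('wrist',n)
P=cloud(c);z=P[...,2]; s=monitor.get_state()
M=R.from_euler('xyz',s['tool_rot']).as_matrix(); t=(P-s['ee_pos'])@M
# held grip: visible front end, below tips
m=(abs(t[...,1])<.02)&(abs(t[...,0])<.045)&(t[...,2]>-.012)&(t[...,2]<.08)&(z>.112)
q=t[m]; print('held n',m.sum(),'x range',np.round(np.percentile(q[:,0],[1,99]),4),'z',np.round(np.percentile(q[:,2],[1,99]),4))
for a,b in((-.01,.005),(.01,.022),(.024,.05),(.05,.08)):
    k=m&(t[...,2]>a)&(t[...,2]<b)
    if k.sum()>10: print(a,b,k.sum(),'x',np.round(np.percentile(t[k][:,0],[2,98]),4),'y',np.round(np.percentile(t[k][:,1],[2,50,98]),4))
# deck frame
top=(abs(z-.1)<.005)&(np.hypot(P[...,0]-.6037,P[...,1]-.1539)<.09)
print('deck',top.sum(),[np.round(a,2) for a in cv2.minAreaRect((P[top][:,:2]*1000).astype(np.float32))])
a=np.radians(16.85);e=np.array([np.cos(a),np.sin(a)]);f=np.array([-e[1],e[0]])
K=c['camera_matrix'];T=c['pose']
v,u=np.indices(z.shape); ray=np.stack([(u-K[0,2])/K[0,0],(v-K[1,2])/K[1,1],np.ones(u.shape)],-1)@T[:3,:3].T
Q=T[:3,3]+ray*((.1-T[2,3])/ray[...,2])[...,None]
X=(Q[...,:2]-[.6037,.1539])@e*1000;Y=(Q[...,:2]-[.6037,.1539])@f*1000
for nm,lo,hi in(('short',-40,-5),('long',5,40)):
    k=(z>0)&(z<.094)&(Y>lo)&(Y<hi)&(X>-45)&(X<45)
    for i in range(150,330,8):
        if k[i].sum()>5: print(nm,i,'X',X[i][k[i]].mean().round(1),'Y',Y[i][k[i]].min().round(1),Y[i][k[i]].max().round(1),end='; ')
    print()
E
python3 held.py w3.png; python3 -c "
from h import *
go(.5973,.1750,.20,16.85)"
```

```text
clock: 5.62
ee_pos: [0.5953, 0.0882, 0.2254]
tool_rot: [3.141, 0.002, -3.019]
wrist_force: [0.7, 0.6, -0.6]
grip_width: 0.0092
clock: 6.03
ee_pos: [0.593, 0.1758, 0.2089]
tool_rot: [-3.141, -0.001, -2.846]
wrist_force: [0.5, -0.8, -1.7]
grip_width: 0.0086
held n 4937 x range [-0.0331  0.0348] z [-0.0116  0.0486]
-0.01 0.005 4062 x [-0.0323  0.0344] y [-0.0154  0.0009  0.0174]
0.01 0.022 166 x [0.0077 0.0349] y [-0.011  0.001  0.013]
0.024 0.05 85 x [0.0343 0.0348] y [-0.0007  0.0012  0.0031]
0.05 0.08 48 x [0.0342 0.0346] y [-0.0004  0.0013  0.003 ]
deck 13221 [array([598.52, 152.28]), array([ 89.44, 100.34]), np.float64(16.92)]
short 182 X -24.6 Y -27.6 -15.3; short 190 X -19.1 Y -27.2 -15.5; short 198 X -13.4 Y -27.5 -15.0; short 206 X -7.7 Y -27.1 -15.3; short 214 X -1.9 Y -27.4 -15.5; short 222 X 3.9 Y -27.0 -15.0; short 230 X 9.8 Y -27.3 -15.3; short 238 X 15.8 Y -26.9 -15.5; short 246 X 21.9 Y -27.2 -15.0; 
long 166 X -35.6 Y 15.5 28.3; long 174 X -30.2 Y 16.1 28.3; long 182 X -24.7 Y 16.1 28.4; 
t 6.08 pos [0.5936 0.174  0.2093] rot [-1.7994e+02 -3.0000e-02 -1.6326e+02] grip 0.0089 F [ 0.3 -0.8 -1.6]
  shift tool [-0.0038 -0.0001  0.0093] rows 0.3
  turn tool rotvec deg [-0.06 -0.03 -0.11]
```

View pics/w3.png

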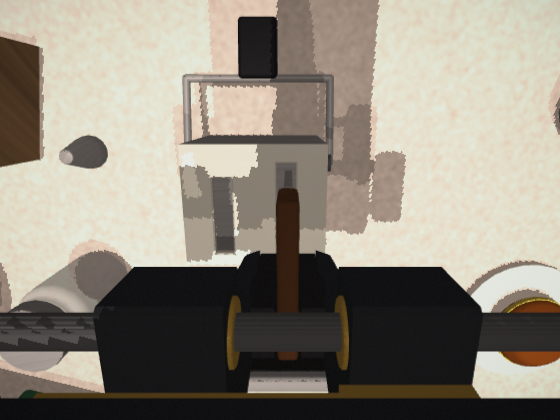

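The picture shows the wide scraper held, its front edge at (288,190), just ahead of the long slot mouth at (286,175). The short slot is at (224,215). I'll lower it a little and compare blade and slot in a single frame.

```bash
python3 -m jog '[[[-0.0035,0,0.01],[0,0,0],0],[[0,0,0.01],[0,0,0],0],[[0,0,0],[0,0,0],0],[[0,0,0],[0,0,0],0],[[0,0,0],[0,0,0],0]]'
cat > rel.py <<'E'
from h import *
import sys
c=cap('wrist',sys.argv[1]); half=float(sys.argv[2]); sl=sys.argv[3]
P=cloud(c);z=P[...,2];K=c['camera_matrix'];T=c['pose']
a=np.radians(16.85);e=np.array([np.cos(a),np.sin(a)]);f=np.array([-e[1],e[0]]);o=np.array([.6037,.1539])
v,u=np.indices(z.shape); ray=np.stack([(u-K[0,2])/K[0,0],(v-K[1,2])/K[1,1],np.ones(u.shape)],-1)@T[:3,:3].T
Q=T[:3,3]+ray*((.1-T[2,3])/ray[...,2])[...,None]
X=(Q[...,:2]-o)@e*1000;Y=(Q[...,:2]-o)@f*1000
px=(P[...,:2]-o)@e*1000;py=(P[...,:2]-o)@f*1000
top=(abs(z-.1)<.004)&(abs(Y)<60)&(abs(X)<60)
n,l,s,_=cv2.connectedComponentsWithStats(top.astype(np.uint8)); deck=l==1+np.argmax(s[1:,4])
(cx,cy),wh,an=cv2.minAreaRect((Q[top][:,:2]*1000).astype(np.float32)); print('deck yaw',an,wh)
fr=[X[:,j][deck[:,j]].min() for j in range(200,320,4) if deck[:,j].sum()>5]; print('front edge',np.median(fr).round(2))
for nm,lo,hi in(('short',-40,-5),('long',5,40)):
    k=(z>0)&(z<.094)&(Y>lo)&(Y<hi)&(X>-45)&(X<45)
    w=[(Y[i][k[i]].min(),Y[i][k[i]].max()) for i in range(100,330) if k[i].sum()>8]
    if w: print(nm,'Y',np.median(w,0).round(2),'mid',np.mean(np.median(w,0)).round(2),'X',np.percentile(X[k],[.5,99.5]).round(1))
y0=22 if sl=='long' else -22
m=(abs(py-y0)<8)&(z>.112)&(px<-half+4)&(px>-half-9)
print('blade/grip front: n',m.sum(),'z',np.percentile(z[m],[2,98]).round(3))
for zl,zh in((.11,.15),(.15,.165),(.165,.2)):
    k=m&(z>zl)&(z<zh)
    if k.sum()>8: print(zl,zh,k.sum(),'X',np.percentile(px[k],[2,50]).round(2),'Y',np.percentile(py[k],[3,50,97]).round(2))
s=monitor.get_state();d=s['ee_pos'][:2]-o;print('tcp canister',(d@e*1000).round(2),(d@f*1000).round(2),s['ee_pos'][2].round(4),'yaw',np.degrees(s['tool_rot']).round(2),s['wrist_force'].round(1))
E
python3 rel.py w4.png 35 long
```

```text
clock: 6.5
ee_pos: [0.597, 0.1755, 0.189]
tool_rot: [-3.141, -0.001, -2.849]
wrist_force: [0.3, 0.1, -2.1]
grip_width: 0.0087
deck yaw 16.824504852294922 (83.72772979736328, 100.04277038574219)
front edge -49.94
short Y [-27.12 -15.31] mid -21.21 X [-27.2  25.1]
long Y [15.85 28.31] mid 22.08 X [-37.1 -18.8]
blade/grip front: n 643 z [0.121 0.193]
0.11 0.15 80 X [-34.64 -34.44] Y [20.17 22.03 23.71]
0.15 0.165 51 X [-34.88 -34.59] Y [20.13 22.01 23.89]
0.165 0.2 512 X [-34.98 -34.23] Y [17.77 21.96 25.88]
tcp canister 0.15 22.8 0.1894 yaw [-1.8000e+02  1.0000e-02 -1.6322e+02] [-0.4 -0.2 -1.5]
```

Blade and slot agree within 0.5 mm in the same image, so I'll insert.

```bash
python3 -m jog '[[[0,0,0.02],[0,0,0],0],[[0,0,0.015],[0,0,0],0],[[0,0,0.015],[0,0,0],0],[[0,0,0],[0,0,0],0],[[0,0,0],[0,0,0],0]]'
python3 -m jog '[[[0,0,0.013],[0,0,0],0],[[0,0,0.01],[0,0,0],0],[[0,0,0],[0,0,0],0],[[0,0,0],[0,0,0],0],[[0,0,0],[0,0,0],0]]'
```

```text
clock: 6.97
ee_pos: [0.5958, 0.1757, 0.1403]
tool_rot: [3.141, -0.003, -2.848]
wrist_force: [-7.5, -1.9, 10.8]
grip_width: 0.0087
clock: 7.38
ee_pos: [0.602, 0.1776, 0.1218]
tool_rot: [3.141, 0.011, -2.848]
wrist_force: [-1.2, -0.3, 23.9]
grip_width: 0.0077
```

```bash
python3 - <<'E'
from h import *
go(.5973,.1750,.116,16.85)
c=cap('wrist','w5.png'); b=cap('side'); 
a=c['img'][130:400,130:450,::-1]; d=b['img'][100:220,220:340,::-1]
cv2.imwrite('pics/c5.png',np.hstack([cv2.resize(a,(440,371)),cv2.resize(d,(371,371))]))
E
python3 rel.py w6.png 35 long
```

```text
t 7.38 pos [0.602  0.1776 0.1218] rot [ 179.97    0.66 -163.2 ] grip 0.0077 F [-1.2 -0.3 23.9]
  shift tool [ 0.0054 -0.0011  0.0058] rows 0.2
  turn tool rotvec deg [ 0.03  0.66 -0.05]
deck yaw 16.77690887451172 (58.977657318115234, 100.11328125)
front edge -50.43
short Y [-26.69 -15.15] mid -20.92 X [-27.5   8. ]
blade/grip front: n 1274 z [0.14  0.148]
0.11 0.15 1274 X [-43.68 -37.36] Y [18.07 22.47 26.59]
tcp canister 5.25 23.21 0.1218 yaw [ 179.96    0.66 -163.2 ] [-1.6 -0.5 24. ]
```

View pics/c5.png

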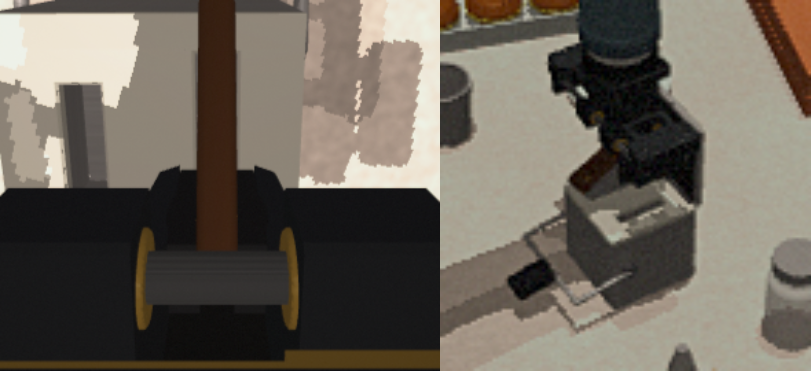

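The picture shows the grip end raised and over the deck front (top of crop, column 215). The scraper has pivoted in the pads, front up, so a blade corner probably caught during the fast descent. I'll lift it back out and measure the tilt.

```bash
python3 -m jog '[[[0,0,-0.01],[0,0,0],0],[[0,0,-0.015],[0,0,0],0],[[0,0,-0.02],[0,0,0],0],[[0,0,-0.02],[0,0,0],0],[[0,0,-0.01],[0,0,0],0]]'
cat > tilt.py <<'E'
from h import *
import sys
c=cap('wrist'); P=cloud(c); s=monitor.get_state()
M=R.from_euler('xyz',s['tool_rot']).as_matrix(); t=(P-s['ee_pos'])@M
I=c['img'].astype(int); br=(I[...,0]>1.25*I[...,2])&(I[...,0]<190)
m=(abs(t[...,1]-.001)<.004)&(abs(t[...,0])<.05)&(abs(t[...,2])<.045)&br&(P[...,2]>.11)
xs=np.arange(-.044,.046,.004)
r=[]
for x in xs:
    k=m&(abs(t[...,0]-x)<.002)
    if k.sum()>6: r.append((x,np.median(t[k][:,2])*1000,k.sum()))
print('top profile (x,z mm,n)',[(round(a*1000),round(b,1),n) for a,b,n in r])
r=np.array(r); 
k=(abs(t[...,1]-.001)<.012)&(t[...,0]>.015)&(t[...,0]<.06)&(t[...,2]>-.045)&(t[...,2]<.085)&(P[...,2]>.108)
q=t[k]
for z0 in np.arange(-.03,.085,.008):
    j=abs(q[:,2]-z0)<.004
    if j.sum()>5: print('z',round(z0*1000),'xmax',round(np.percentile(q[j][:,0],97)*1000,1),'ymed',round(np.median(q[j][:,1])*1000,1),j.sum())
go(.5973,.1750,.19,16.85)
if len(sys.argv)>1: cv2.imwrite('pics/'+sys.argv[1],c['img'][:,:,::-1])
E
python3 tilt.py
```

```text
clock: 7.95
ee_pos: [0.5982, 0.1763, 0.194]
tool_rot: [3.141, 0.003, -2.848]
wrist_force: [0.4, 0.0, -2.0]
grip_width: 0.0082
top profile (x,z mm,n) [(12, np.float64(-39.1), np.int64(228)), (16, np.float64(-37.2), np.int64(355)), (20, np.float64(-35.0), np.int64(351)), (24, np.float64(-32.5), np.int64(334)), (28, np.float64(-30.2), np.int64(326)), (32, np.float64(-27.8), np.int64(308)), (36, np.float64(-25.6), np.int64(304)), (40, np.float64(-23.2), np.int64(297)), (44, np.float64(-20.8), np.int64(287))]
z -30 xmax 35.2 ymed -1.0 1493
z -22 xmax 48.9 ymed -1.0 1326
z -14 xmax 59.5 ymed -0.7 999
z -6 xmax 59.9 ymed -4.4 7
t 8.0 pos [0.5989 0.1765 0.1951] rot [ 179.98    0.31 -163.2 ] grip 0.0078 F [ 0.8  0.1 -0.7]
  shift tool [ 0.002  -0.001   0.0051] rows 0.1
  turn tool rotvec deg [ 0.02  0.31 -0.05]
```

The measured profile shows the top edge tilted 30°, front down, and the scraper raised about 40 mm in the pads. So its rear corner caught the end of the slot. I'll level it by pressing it gently onto the deck strip between the slots. I'll come down in small steps and watch the force.

```bash
python3 -m jog '[[[-0.01,-0.0225,0],[0,0,0],0],[[0,0,0.015],[0,0,0],0],[[0,0,0.015],[0,0,0],0],[[0,0,0.006],[0,0,0],0],[[0,0,0.003],[0,0,0],0]]'
python3 -m jog '[[[0,0,0.003],[0,0,0],0],[[0,0,0.003],[0,0,0],0],[[0,0,0.003],[0,0,0],0],[[0,0,0],[0,0,0],0],[[0,0,0],[0,0,0],0]]'
python3 tilt.py w7.png
```

```text
clock: 8.42
ee_pos: [0.6166, 0.1585, 0.1542]
tool_rot: [3.141, 0.008, -2.848]
wrist_force: [3.9, 1.2, 19.8]
grip_width: 0.008
clock: 8.83
ee_pos: [0.6227, 0.1608, 0.151]
tool_rot: [3.141, 0.023, -2.848]
wrist_force: [9.5, 2.5, 28.7]
grip_width: 0.0077
top profile (x,z mm,n) [(-28, np.float64(-19.3), np.int64(124)), (8, np.float64(-13.0), np.int64(12)), (12, np.float64(-41.5), np.int64(222)), (16, np.float64(-40.1), np.int64(361)), (20, np.float64(-38.5), np.int64(325)), (24, np.float64(-36.9), np.int64(334)), (28, np.float64(-35.3), np.int64(314)), (32, np.float64(-33.6), np.int64(331)), (36, np.float64(-31.9), np.int64(317)), (40, np.float64(-30.2), np.int64(296)), (44, np.float64(-28.6), np.int64(301))]
z -30 xmax 50.5 ymed -1.0 2046
z -22 xmax 59.7 ymed -1.3 1013
z -14 xmax 47.4 ymed -6.0 10
t 8.88 pos [0.6227 0.1608 0.151 ] rot [ 179.97    1.3  -163.15] grip 0.0081 F [10.   3.1 29.4]
  shift tool [ 0.0193  0.021  -0.0395] rows 1.2
  turn tool rotvec deg [0.03 1.3  0.  ]
```

View pics/w7.png

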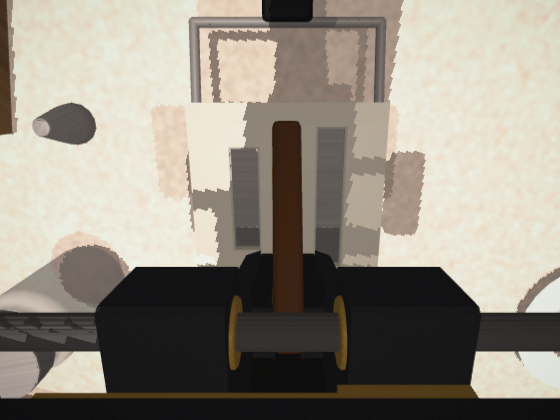

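It works: the tilt is down to 21° with no slide up in the pads. The picture shows the grip between the slots with its end at (287,122). I'll keep pressing.

```bash
python3 -m jog '[[[0.004,0,0.004],[0,0,0],0],[[0.004,0,0.004],[0,0,0],0],[[0,0,0.004],[0,0,0],0],[[0,0,0],[0,0,0],0],[[0,0,0],[0,0,0],0]]'
python3 tilt.py
```

```text
clock: 9.3
ee_pos: [0.6194, 0.16, 0.142]
tool_rot: [3.141, 0.033, -2.847]
wrist_force: [14.1, 4.8, 36.5]
grip_width: 0.0083
top profile (x,z mm,n) [(-32, np.float64(-23.1), np.int64(36)), (16, np.float64(-44.7), np.int64(7)), (20, np.float64(-44.5), np.int64(111)), (24, np.float64(-43.8), np.int64(355)), (28, np.float64(-42.3), np.int64(402)), (32, np.float64(-40.6), np.int64(384)), (36, np.float64(-39.3), np.int64(371)), (40, np.float64(-37.7), np.int64(362)), (44, np.float64(-36.2), np.int64(361))]
z -30 xmax 59.6 ymed -1.0 1291
t 9.35 pos [0.6194 0.16   0.142 ] rot [ 179.95    1.88 -163.15] grip 0.0082 F [14.   4.1 36.2]
  shift tool [ 0.0152  0.0208 -0.0485] rows 1.4
  turn tool rotvec deg [0.05 1.88 0.  ]
```

It has stopped levelling: the grip's rear corner now touches the palm, and pressing only slides it. I'll lift instead. Turning the tool half a turn lets me lean it away from the lid to bring the blade upright.

```bash
python3 -m jog '[[[0,0,-0.02],[0,0,0],0],[[0.01,0,-0.035],[0,0,0],0],[[0.02,0,-0.035],[0,0,0],0],[[0.02,0,-0.035],[0,0,0],0],[[0.02,0,-0.035],[0,0,0],0]]'
python3 tilt.py; python3 -c "
from h import *
print(monitor.get_state()['joints'].round(3))"
```

```text
clock: 9.77
ee_pos: [0.537, 0.1347, 0.2919]
tool_rot: [3.142, -0.002, -2.848]
wrist_force: [0.8, -1.0, -1.1]
grip_width: 0.0081
top profile (x,z mm,n) [(0, np.float64(-44.6), np.int64(83)), (4, np.float64(-44.4), np.int64(228)), (16, np.float64(-39.6), np.int64(390)), (20, np.float64(-38.0), np.int64(415)), (24, np.float64(-36.6), np.int64(409)), (28, np.float64(-34.9), np.int64(413)), (32, np.float64(-33.4), np.int64(385)), (36, np.float64(-31.9), np.int64(394)), (40, np.float64(-30.2), np.int64(374)), (44, np.float64(-28.6), np.int64(377))]
z -30 xmax 50.8 ymed -0.3 2436
z -22 xmax 59.7 ymed -0.6 1086
t 9.82 pos [0.5372 0.1342 0.2991] rot [ 179.97    0.34 -163.21] grip 0.0085 F [-0.3 -0.9  1.8]
  shift tool [-0.0687  0.0216  0.1096] rows 3.3
  turn tool rotvec deg [ 0.03  0.34 -0.06]
[-0.4    0.316  0.093  1.752 -0.034  1.069  1.568]
```

```bash
for i in 1 2 3 4 5; do python3 -m jog '[[[0,0,0],[0,0,7.15],0],[[0,0,0],[0,0,7.15],0],[[0,0,0],[0,0,7.15],0],[[0,0,0],[0,0,7.15],0],[[0,0,0],[0,0,7.15],0]]' | tr '\n' ' '; echo; done
python3 -m jog '[[[0,0,0],[0,0,1.2],0],[[0,0,0],[0,7.1,0],0],[[0,0,0],[0,7.1,0],0],[[0,0,0],[0,7.1,0],0],[[0,0,0],[0,0,0],0]]'
python3 - <<'E'
from h import *
s=monitor.get_state();print(s['joints'].round(3))
M=R.from_euler('xyz',s['tool_rot']).as_matrix();print(M.round(3),s['ee_pos'])
c=cap('side','s8.png'); P=cloud(c)
cv2.imwrite('pics/c8.png',cv2.resize(c['img'][20:220,180:380,::-1],(600,600)))
E
```

```text
clock: 10.23 ee_pos: [0.538, 0.135, 0.2906] tool_rot: [-3.141, -0.001, 2.805] wrist_force: [-0.5, 0.4, -2.4] grip_width: 0.0082 
clock: 10.65 ee_pos: [0.538, 0.135, 0.2905] tool_rot: [-3.14, -0.0, 2.182] wrist_force: [0.1, -0.8, -1.8] grip_width: 0.0084 
clock: 11.07 ee_pos: [0.5379, 0.135, 0.2905] tool_rot: [-3.14, 0.0, 1.558] wrist_force: [-0.3, -0.8, -1.7] grip_width: 0.0082 
clock: 11.48 ee_pos: [0.5379, 0.135, 0.2906] tool_rot: [-3.141, 0.001, 0.934] wrist_force: [-0.3, 0.3, -2.6] grip_width: 0.008 
clock: 11.9 ee_pos: [0.5379, 0.1351, 0.2906] tool_rot: [-3.142, 0.001, 0.31] wrist_force: [-0.0, -0.1, -1.9] grip_width: 0.0081 
clock: 12.32
ee_pos: [0.5324, 0.1327, 0.2873]
tool_rot: [-3.14, -0.367, 0.295]
wrist_force: [-1.1, -0.8, -4.2]
grip_width: 0.0084
[-0.998  0.164  0.746  2.091 -0.22   0.571 -1.39 ]
[[ 0.893  0.292  0.343]
 [ 0.272 -0.957  0.106]
 [ 0.359 -0.001 -0.933]] [0.53242505 0.13267814 0.28733097]
```

View pics/c8.png

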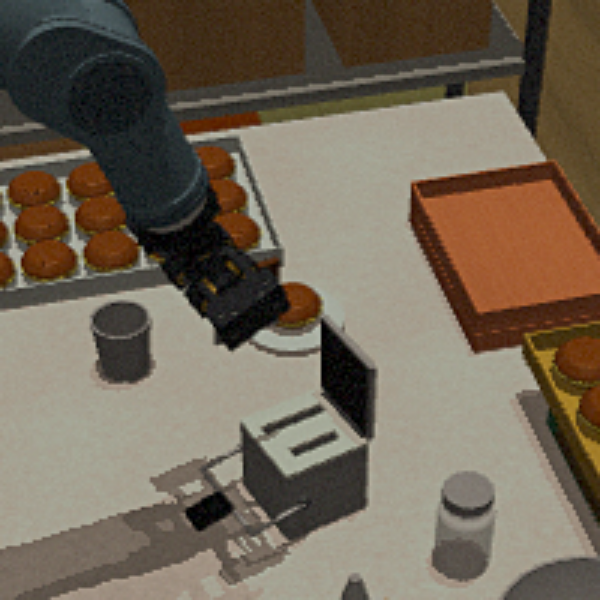

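The side crop shows the gripper leaning toward the robot at (240,290) with the grip's end visible at (270,262). The canister is at (305,450) and undisturbed. I'll check the tilt in world axes with the wrist camera.

```bash
cat > tw.py <<'E'
from h import *
import sys
# held scraper in canister axes relative to TCP (mm): X along e, Y along f, Z up
c=cap('wrist',sys.argv[1] if len(sys.argv)>1 else None); P=cloud(c); s=monitor.get_state()
a=np.radians(16.85);e=np.array([np.cos(a),np.sin(a),0]);f=np.array([-e[1],e[0],0])
D=(P-s['ee_pos'])*1000; X=D@e;Y=D@f;Z=D[...,2]
I=c['img'].astype(int); br=(I[...,0]>1.25*I[...,2])&(I[...,0]<190)
m=(abs(Y)<5.5)&(abs(X)<75)&(abs(Z)<80)&br&(P[...,2]>.11)
for x in range(-60,75,5):
    k=m&(abs(X-x)<2.5)
    if k.sum()>6: print('X',x,'Ztop',np.percentile(Z[k],[50,95]).round(1),'Y',np.percentile(Y[k],[3,50,97]).round(1),k.sum())
k=(abs(Y)<12)&(X>10)&(X<75)&(Z>-80)&(Z<60)&(P[...,2]>.11)
for z0 in range(-75,60,8):
    j=k&(abs(Z-z0)<4)
    if j.sum()>5: print('Z',z0,'Xmax',np.percentile(X[j],97).round(1),'Y',np.percentile(Y[j],[3,50,97]).round(1),j.sum())
o=np.array([.6037,.1539,.1]); print('TCP in canister (mm, z above deck)',((s['ee_pos']-o)@e*1000).round(1),((s['ee_pos']-o)@f*1000).round(1),((s['ee_pos']-o)[2]*1000).round(1),'F',s['wrist_force'].round(1),'t',s['clock'])
M=R.from_euler('xyz',s['tool_rot']).as_matrix(); print('tool axes in canister\n',np.round(np.array([e,f,[0,0,1]])@M,3))
E
python3 tw.py w9.png
```

```text
X -25 Ztop [47.7 48.9] Y [-5.2 -1.7  2. ] 151
X -20 Ztop [48.1 49.2] Y [-5.2 -1.4  2.6] 609
X -15 Ztop [77.2 79.6] Y [-5.2 -0.7  4.8] 653
X -5 Ztop [47.7 48.8] Y [-5.2 -0.9  3.8] 252
X 0 Ztop [47.7 48.8] Y [-5.2 -1.1  4.2] 579
X 5 Ztop [47.6 48.8] Y [-5.2 -1.1  2.8] 576
X 10 Ztop [47.6 48.7] Y [-5.2 -1.1  2.8] 545
X 15 Ztop [47.5 48.5] Y [-5.3 -1.2  2.8] 540
X 20 Ztop [47.4 48.4] Y [-5.3 -1.2  2.9] 538
X 25 Ztop [47.3 48.4] Y [-5.3 -1.1  2.9] 532
X 30 Ztop [47.1 48.2] Y [-5.3 -1.1  3.3] 532
X 35 Ztop [47.1 48.1] Y [-5.1 -1.   3.3] 535
X 40 Ztop [47.  48.1] Y [-5.3 -1.   3.3] 529
X 45 Ztop [46.7 47.8] Y [-5.1 -1.3  2.8] 212
Z -11 Xmax 11.3 Y [-11.4   7.2  11.2] 25
Z -3 Xmax 10.9 Y [10.6 11.2 11.8] 10
Z 37 Xmax 32.0 Y [3.6 3.6 3.6] 19
Z 45 Xmax 43.5 Y [-5.4 -1.3  2.9] 3755
Z 53 Xmax 36.4 Y [-4.3 -1.6  1. ] 22
TCP in canister (mm, z above deck) -69.1 1.5 191.0 F [ 0.1  0.5 -1.3] t 12.4167
tool axes in canister
 [[ 0.933  0.003  0.359]
 [ 0.003 -1.     0.002]
 [ 0.359 -0.001 -0.933]]
```

View pics/w9.png

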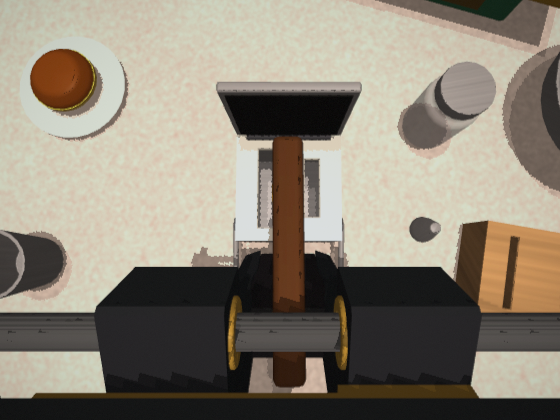

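The wrist picture shows the grip now level, from (288,140) to (288,380), over the deck. The long slot is at (265,185) and the short one at (312,185). I'll move to just above the long slot.

```bash
python3 -m jog '[[[0.002,-0.005,0.0358],[0,1.2,0],0],[[0.002,-0.005,0.0358],[0,0,0],0],[[0.002,-0.005,0.0358],[0,0,0],0],[[0.0017,-0.005,0.0358],[0,0,0],0],[[0,0,0],[0,0,0],0]]'
python3 -m jog '[[[0,0,0],[0,0,0],0],[[0,0,0],[0,0,0],0],[[0,0,0],[0,0,0],0],[[0,0,0],[0,0,0],0],[[0,0,0],[0,0,0],0]]' >/dev/null
cat > rel2.py <<'E'
from h import *
import sys
exec(open('tw.py').read().split('for x in')[0])
o=np.array([.6037,.1539,.1]);K=c['camera_matrix'];T=c['pose'];z=P[...,2]
v,u=np.indices(z.shape); ray=np.stack([(u-K[0,2])/K[0,0],(v-K[1,2])/K[1,1],np.ones(u.shape)],-1)@T[:3,:3].T
Q=T[:3,3]+ray*((.1-T[2,3])/ray[...,2])[...,None]
dx=(Q-o)@e*1000;dy=(Q-o)@f*1000
px=(P-o)@e*1000;py=(P-o)@f*1000
for nm,lo,hi in(('short',-40,-5),('long',5,40)):
    k=(z>0)&(z<.094)&(dy>lo)&(dy<hi)&(abs(dx)<45)
    w=[(dx[i][k[i]].mean(),dy[i][k[i]].min(),dy[i][k[i]].max()) for i in range(60,330) if k[i].sum()>5]
    w=np.array(w)
    if len(w): print(nm,'Y',np.median(w,0).round(2)[1:],'X',np.percentile(dx[k],[.3,99.7]).round(1),len(w))
top=(abs(z-.1)<.004)&(abs(dx)<60)&(abs(dy)<60); print('deck X',np.percentile(dx[top],[.3,99.7]).round(1),'Y',np.percentile(dy[top],[.3,99.7]).round(1))
g=m&(abs(Z-48)<5)
print('grip X',np.percentile(px[g],[.3,2,98,99.7]).round(1),'Y',np.percentile(py[g],[2,50,98]).round(1),'slope',np.polyfit(px[g],z[g]*1000,1).round(3))
print('TCP',((s['ee_pos']-o)@e*1000).round(1),((s['ee_pos']-o)@f*1000).round(1),((s['ee_pos']-o)[2]*1000).round(1),'F',s['wrist_force'].round(1),'t',s['clock'])
M=R.from_euler('xyz',s['tool_rot']).as_matrix(); print(np.round(np.array([e,f,[0,0,1]])@M,3).tolist())
E
python3 rel2.py w10.png
```

```text
clock: 12.83
ee_pos: [0.5914, 0.1747, 0.1546]
tool_rot: [-3.141, -0.382, 0.3]
wrist_force: [-1.7, 0.0, -2.3]
grip_width: 0.0081
short Y [-27.2  -15.38] X [ 0.7 26.5] 45
deck X [ 0.7 49.4] Y [-49.8  49.7]
grip X [-28.8 -27.4  38.7  40. ] Y [15.7 19.8 24. ] slope [1.00000e-02 2.12913e+02]
TCP -6.2 21.0 63.1 F [-0.  -0.2 -2. ] t 13.3
[[0.923, 0.001, 0.385], [0.0, -1.0, 0.001], [0.385, -0.001, -0.923]]
```

```bash
python3 -m jog '[[[-0.0053,-0.0023,-0.0022],[0,0,0],0],[[-0.0032,0,0.0077],[0,0,0],0],[[-0.0032,0,0.0077],[0,0,0],0],[[-0.0032,0,0.0077],[0,0,0],0],[[0,0,0],[0,0,0],0]]'
python3 -m jog '[[[0,0,0],[0,0,0],0],[[0,0,0],[0,0,0],0],[[0,0,0],[0,0,0],0],[[0,0,0],[0,0,0],0],[[0,0,0],[0,0,0],0]]' >/dev/null
python3 rel2.py w11.png
```

```text
clock: 13.72
ee_pos: [0.5837, 0.172, 0.1342]
tool_rot: [-3.142, -0.389, 0.295]
wrist_force: [0.8, -0.4, -1.3]
grip_width: 0.0082
short Y [-27.03 -15.21] X [-5. 26.] 61
deck X [-5.2 49.6] Y [-49.8  49.8]
grip X [-34.8 -33.5  33.2  48.7] Y [17.8 22.  26.2] slope [7.000e-03 1.864e+02]
TCP -12.3 23.1 36.8 F [ 0.4  0.3 -2. ] t 14.1833
[[0.924, 0.0, 0.383], [0.0, -1.0, 0.0], [0.383, 0.0, -0.924]]
```

```bash
python3 -m jog '[[[-0.0019,0,0.0046],[0,0,0],0],[[-0.0019,0,0.0046],[0,0,0],0],[[-0.0019,0,0.0046],[0,0,0],0],[[-0.0015,0,0.0037],[0,0,0],0],[[0,0,0],[0,0,0],0]]'
python3 rel2.py w12.png
```

```text
clock: 14.6
ee_pos: [0.5844, 0.1721, 0.1162]
tool_rot: [3.142, -0.391, 0.294]
wrist_force: [-0.7, -0.7, -2.1]
grip_width: 0.0082
short Y [-26.88 -15.23] X [-5.5 25.8] 69
deck X [-49.9  49.3] Y [-49.8  49.7]
grip X [-35.6 -34.3  32.4  48.7] Y [17.7 21.9 26.1] slope [5.00000e-03 1.65739e+02]
TCP -13.0 22.9 16.7 F [ 0.2  0.2 -1.5] t 14.65
[[0.924, 0.0, 0.381], [0.0, -1.0, -0.0], [0.381, 0.0, -0.924]]
```

No contact force with the blade 12 mm into the slot. Releasing.

```bash
python3 -m jog '[[[0.0005,0,0],[0,0,0],0.018],[[0,0,0],[0,0,0],0.018],[[0,0,0],[0,0,0],0.018],[[0,0,0],[0,0,0],0.018],[[0,0,0],[0,0,0],0.018]]'
python3 tw.py w13.png
```

```text
clock: 15.07
ee_pos: [0.5858, 0.1726, 0.1181]
tool_rot: [-3.142, -0.393, 0.294]
wrist_force: [0.3, -0.2, -0.9]
grip_width: 0.0178
X -15 Ztop [79.6 79.9] Y [-5.3 -0.2  4.9] 92
X 60 Ztop [55.5 76.5] Y [-5.1 -0.   5.1] 504
Z -11 Xmax 60.9 Y [-11.4  -0.3  11.8] 42
Z -3 Xmax 60.9 Y [-11.5   1.4  11.6] 418
Z 5 Xmax 60.9 Y [-11.3   0.1  11.3] 359
Z 13 Xmax 60.9 Y [-11.2  -0.4  11.1] 419
Z 21 Xmax 60.9 Y [-11.3   0.3  11.4] 488
Z 29 Xmax 60.9 Y [-11.4  -0.1  11.2] 587
Z 37 Xmax 60.9 Y [-11.2   0.2  11.2] 727
Z 45 Xmax 60.9 Y [-11.3   0.1  11.3] 890
Z 53 Xmax 60.9 Y [-11.2   0.   11.3] 1100
TCP in canister (mm, z above deck) -11.8 23.1 18.1 F [-0.5  0.4 -0. ] t 15.1167
tool axes in canister
 [[ 0.924  0.     0.383]
 [ 0.    -1.     0.   ]
 [ 0.383 -0.    -0.924]]
```

It appears to have dropped fully. I'll retreat and verify by depth from the fixed cameras.

```bash
python3 -m jog '[[[0,0,-0.035],[0,0,0],0.018],[[0,0,-0.035],[0,0,0],0.03],[[0,0,-0.035],[0,0,0],0.03],[[0,0,-0.02],[0,0,0],0.03],[[0,0,0],[0,0,0],0.03]]'
cat > chk.py <<'E'
from h import *
a=np.radians(16.85);e=np.array([np.cos(a),np.sin(a),0]);f=np.array([-e[1],e[0],0]);o=np.array([.6037,.1539,.1])
for n in('scene','side','wrist'):
    c=cap(n);P=cloud(c);d=(P-o)*1000;X=d@e;Y=d@f;Z=d[...,2]
    for nm,y0 in(('short',-22),('long',22)):
        k=(abs(X)<36)&(abs(Y-y0)<8)&(Z>6)&(Z<90); print(n,nm,'above deck n',k.sum(),np.percentile(Z[k],[5,95]).round(1) if k.sum() else '')
        k=(abs(X)<24)&(abs(Y-y0)<5)&(Z<-6)&(Z>-100); print('   in slot n',k.sum(),np.percentile(Z[k],[5,50,95]).round(1) if k.sum() else '')
    L=(X>40)&(X<95)&(abs(Y)<45)&(Z>20)&(Z<108)
    if L.sum()>30: p=np.polyfit(Z[L],X[L],1); print(n,'lid slope dX/dZ',p.round(3),'Zmax',np.percentile(Z[L],99).round(1))
s=monitor.get_state();print(s['ee_pos'].round(4),s['joints'].round(3),s['clock'])
E
python3 chk.py; python3 -c "
from h import *
go(.5965,-.152,.20,7.1)"
```

```text
clock: 15.53
ee_pos: [0.5405, 0.1589, 0.2368]
tool_rot: [-3.139, -0.398, 0.293]
wrist_force: [0.2, -0.6, 0.4]
grip_width: 0.0301
scene short above deck n 0 
   in slot n 0 
scene long above deck n 1 [8.4 8.4]
   in slot n 2 [-52.5 -50.  -47.5]
scene lid slope dX/dZ [-2.9000e-02  5.9167e+01] Zmax 103.2
side short above deck n 2 [7.1 9.6]
   in slot n 0 
side long above deck n 3 [6.1 6.6]
   in slot n 0 
side lid slope dX/dZ [2.5000e-02 4.8499e+01] Zmax 105.1
wrist short above deck n 0 
   in slot n 0 
wrist long above deck n 0 
   in slot n 466 [-94.4 -79.2 -61.3]
wrist lid slope dX/dZ [3.8000e-02 4.6652e+01] Zmax 102.0
[0.5396 0.1592 0.2329] [-1.015  0.295  0.745  2.137 -0.46   0.425 -1.221] 15.6833
t 15.68 pos [0.5396 0.1592 0.2329] rot [-179.98  -22.49   16.93] grip 0.03 F [-0.1  0.2  0.4]
  shift tool [-0.046   0.3143  0.0164] rows 8.0
  turn tool rotvec deg [  33.22   -2.88 -167.06]
```

```bash
python3 -m jog '[[[0,0,0],[0,-7,0],0.03],[[0,0,0],[0,-7,0],0.03],[[0,0,0],[0,-7,0],0.03],[[0,0,0],[0,-1.5,0],0.03],[[-0.0045,0.0393,0],[0,0,0],0.03]]'
python3 -m jog '[[[-0.0045,0.0393,0],[0,0,0],0.03],[[-0.0045,0.0393,0],[0,0,0],0.03],[[-0.0045,0.0393,0],[0,0,0],0.03],[[-0.0045,0.0393,0],[0,0,0],0.03],[[-0.0045,0.0393,0],[0,0,0],0.03]]'
python3 -m jog '[[[-0.0045,0.0393,0],[0,0,0],0.03],[[-0.0042,0.039,0],[0,0,0],0.03],[[0,0,0],[0,0,-7.1],0.03],[[0,0,0],[0,0,-7.1],0.03],[[0,0,0],[0,0,-7.1],0.03]]'
for i in 1 2 3 4; do python3 -m jog '[[[0,0,0],[0,0,-7.1],0.03],[[0,0,0],[0,0,-7.1],0.03],[[0,0,0],[0,0,-7.1],0.03],[[0,0,0],[0,0,-7.1],0.03],[[0,0,0],[0,0,-7.1],0.03]]' >/dev/null; done
python3 -c "
from h import *
go(.5965,-.152,.14,7.1);print(monitor.get_state()['joints'].round(3))"
```

```text
clock: 16.1
ee_pos: [0.5475, 0.1282, 0.2303]
tool_rot: [-3.139, 0.004, 0.307]
wrist_force: [-0.0, 0.9, -0.5]
grip_width: 0.0299
clock: 16.52
ee_pos: [0.5821, -0.0768, 0.2312]
tool_rot: [-3.14, 0.002, 0.295]
wrist_force: [0.8, -0.0, 0.4]
grip_width: 0.0302
clock: 16.93
ee_pos: [0.5963, -0.1535, 0.2308]
tool_rot: [-3.139, 0.002, 0.67]
wrist_force: [-0.1, -0.3, -0.1]
grip_width: 0.03
t 18.6 pos [ 0.5963 -0.1522  0.2311] rot [ 1.7984e+02 -1.4000e-01 -1.7949e+02] grip 0.0301 F [ 0.8  0.  -0.3]
  shift tool [-0.0004 -0.0001  0.0911] rows 2.3
  turn tool rotvec deg [ 0.17 -0.13 -6.59]
[ 0.133  0.498  0.062  1.653 -0.038  0.995  1.788]
```

```bash
python3 -m jog '[[[0,0,0.035],[0,0,-6.6],0.03],[[0,0,0.035],[0,0,0],0.03],[[0,0,0.035],[0,0,0],0.03],[[0,0,0.025],[0,0,0],0.03],[[0,0,0.015],[0,0,0],0.03]]'
python3 -m jog '[[[0,0,0.008],[0,0,0],0.03],[[0,0,0],[0,0,0],0.03],[[0,0,0],[0,0,0],0.0],[[0,0,0],[0,0,0],0],[[0,0,0],[0,0,0],0]]'
python3 -m jog '[[[0,0,0],[0,0,0],0],[[0,0,0],[0,0,0],0],[[0,0,0],[0,0,0],0],[[0,0,-0.01],[0,0,0],0],[[0,0,-0.02],[0,0,0],0]]'
python3 -m jog '[[[0,0,-0.035],[0,0,0],0],[[0,0,-0.035],[0,0,0],0],[[0,0,-0.035],[0,0,0],0],[[0,0,-0.02],[0,0,0],0],[[0,0,0],[0,0,0],0]]'
python3 -c "
from h import *
go(.6101,.1328,.20,16.85)"
```

```text
clock: 19.02
ee_pos: [0.5939, -0.1516, 0.0828]
tool_rot: [3.137, -0.006, -3.024]
wrist_force: [-0.3, 0.2, 0.7]
grip_width: 0.0301
clock: 19.43
ee_pos: [0.5977, -0.1526, 0.0815]
tool_rot: [-3.141, 0.002, -3.024]
wrist_force: [-0.3, 0.2, -0.2]
grip_width: 0.0122
clock: 19.85
ee_pos: [0.5947, -0.1518, 0.1089]
tool_rot: [3.14, -0.005, -3.023]
wrist_force: [-0.7, -0.1, -0.6]
grip_width: 0.0088
clock: 20.27
ee_pos: [0.5993, -0.153, 0.2411]
tool_rot: [-3.139, 0.008, -3.024]
wrist_force: [0.3, -0.8, -1.1]
grip_width: 0.0088
t 20.27 pos [ 0.5993 -0.153   0.2411] rot [-179.85    0.47 -173.24] grip 0.0088 F [ 0.3 -0.8 -1.1]
  shift tool [-0.044   0.2827  0.0407] rows 7.2
  turn tool rotvec deg [ -0.19   0.46 -10.09]
```

```bash
python3 -m jog '[[[-0.0058,0.0377,0],[0,0,0],0],[[-0.0058,0.0377,0],[0,0,0],0],[[-0.0058,0.0377,0],[0,0,0],0],[[-0.0058,0.0377,0],[0,0,0],0],[[-0.0058,0.0377,0],[0,0,0],0]]'
python3 -m jog '[[[-0.0058,0.0377,0.01],[0,0,0],0],[[-0.005,0.035,0.01],[0,0,-4],0],[[0,0.02,0.01],[0,0,-6],0],[[0,0,0.01],[0,0,0],0],[[0,0,0],[0,0,0],0]]'
python3 -m jog '[[[0,0,0.005],[0,0,0],0],[[0,0,0.005],[0,0,0],0],[[0,0,0],[0,0,0],0],[[0,0,0],[0,0,0],0],[[0,0,0],[0,0,0],0]]'
python3 rel.py w14.png 25 short; python3 tilt.py; python3 -c "
from h import *
go(.6101,.1328,.19,16.85)"
```

```text
clock: 20.68
ee_pos: [0.6022, 0.0399, 0.2346]
tool_rot: [-3.142, -0.002, -3.024]
wrist_force: [1.2, 0.3, -1.8]
grip_width: 0.009
clock: 21.1
ee_pos: [0.5994, 0.1323, 0.1924]
tool_rot: [3.141, -0.005, -2.847]
wrist_force: [-0.3, -0.7, -1.2]
grip_width: 0.0086
clock: 21.52
ee_pos: [0.6021, 0.1306, 0.1857]
tool_rot: [-3.141, 0.001, -2.85]
wrist_force: [0.4, -0.0, -1.1]
grip_width: 0.0088
deck yaw 16.669139862060547 (74.70098876953125, 100.1964340209961)
front edge -49.96
short Y [-28.   -15.51] mid -21.75 X [-27.7  12.8]
long Y [15.44 27.28] mid 21.36 X [-37.6  22.9]
blade/grip front: n 6137 z [0.187 0.276]
0.165 0.2 803 X [-33.92 -28.06] Y [-27.14 -22.85 -18.47]
tcp canister -8.2 -21.62 0.1857 yaw [-1.7999e+02  4.0000e-02 -1.6329e+02] [-0.1 -0.9 -1.5]
top profile (x,z mm,n) [(-12, np.float64(-2.2), np.int64(82)), (-8, np.float64(-2.4), np.int64(138)), (-4, np.float64(-2.4), np.int64(147)), (0, np.float64(-2.5), np.int64(145)), (4, np.float64(-2.5), np.int64(149)), (8, np.float64(-2.4), np.int64(148)), (12, np.float64(-2.5), np.int64(155)), (16, np.float64(-2.6), np.int64(163)), (20, np.float64(-2.5), np.int64(155)), (24, np.float64(-2.0), np.int64(225)), (28, np.float64(8.5), np.int64(202))]
z -6 xmax 25.7 ymed -0.9 452
z 2 xmax 26.5 ymed -1.7 299
z 10 xmax 26.6 ymed -0.9 127
z 18 xmax 26.5 ymed -1.1 90
z 26 xmax 26.6 ymed -0.4 48
z 34 xmax 26.5 ymed -0.8 34
z 42 xmax 26.5 ymed -0.8 30
z 50 xmax 26.5 ymed -0.5 24
z 58 xmax 26.7 ymed -0.3 30
z 66 xmax 26.6 ymed -0.2 19
z 74 xmax 26.5 ymed -0.2 10
t 21.62 pos [0.6021 0.1311 0.1858] rot [-1.7999e+02  5.0000e-02 -1.6327e+02] grip 0.0089 F [-0.2 -0.5 -1.2]
  shift tool [-0.0081  0.0435 -0.0042] rows 1.1
  turn tool rotvec deg [-0.01  0.05 -0.12]
t 21.62 pos [0.6021 0.1311 0.1858] rot [-1.7999e+02  5.0000e-02 -1.6327e+02] grip 0.0089 F [-0.2 -0.5 -1.2]
  shift tool [-0.0082 -0.0006 -0.0042] rows 0.2
  turn tool rotvec deg [-0.01  0.05 -0.12]
```

```bash
python3 -m jog '[[[-0.0094,0.0003,0],[0,0,0],0],[[0,0,0],[0,0,0],0],[[0,0,0],[0,0,0],0],[[0,0,0],[0,0,0],0],[[0,0,0],[0,0,0],0]]'
python3 rel.py w15.png 25 short; python3 tilt.py | tail -5
```

```text
clock: 22.03
ee_pos: [0.6104, 0.1342, 0.1853]
tool_rot: [-3.142, -0.0, -2.849]
wrist_force: [0.0, -0.4, -1.2]
grip_width: 0.0087
deck yaw 16.746326446533203 (82.87855529785156, 100.142578125)
front edge -50.01
short Y [-28.12 -15.72] mid -21.92 X [-27.7  -4.2]
long Y [15.42 27.33] mid 21.37 X [-37.4  31.5]
blade/grip front: n 5028 z [0.146 0.276]
0.11 0.15 117 X [-25.91 -25.64] Y [-22.92 -20.86 -19.13]
0.15 0.165 91 X [-25.85 -25.54] Y [-25.1  -21.38 -18.11]
0.165 0.2 568 X [-25.85 -25.01] Y [-25.69 -21.43 -17.53]
tcp canister 0.67 -20.75 0.1853 yaw [-1.8000e+02 -2.0000e-02 -1.6323e+02] [-0.8  0.3 -0.5]
z 66 xmax 26.6 ymed -0.0 19
z 74 xmax 26.6 ymed 0.3 12
t 22.13 pos [0.6104 0.1343 0.1853] rot [-1.8000e+02 -1.0000e-02 -1.6323e+02] grip 0.0084 F [ 0.3  0.7 -1. ]
  shift tool [ 0.0008  0.0428 -0.0047] rows 1.1
  turn tool rotvec deg [-0.   -0.01 -0.08]
```

```bash
python3 -m jog '[[[-0.0004,-0.0008,0.003],[0,0,0],0],[[0,0,0.004],[0,0,0],0],[[0,0,0.004],[0,0,0],0],[[0,0,0.004],[0,0,0],0],[[0,0,0.004],[0,0,0],0]]'
python3 -m jog '[[[0,0,0.003],[0,0,0],0],[[0,0,0],[0,0,0],0],[[0,0,0],[0,0,0],0],[[0,0,0],[0,0,0],0],[[0,0,0],[0,0,0],0]]'
python3 tilt.py | grep -E "profile|^t |z (-6|2)"
```

```text
clock: 22.55
ee_pos: [0.6111, 0.1337, 0.1656]
tool_rot: [-3.142, -0.001, -2.849]
wrist_force: [-0.6, -0.2, -1.5]
grip_width: 0.0087
clock: 22.97
ee_pos: [0.6115, 0.1338, 0.1635]
tool_rot: [-3.142, 0.0, -2.849]
wrist_force: [-0.1, 0.3, -1.6]
grip_width: 0.0086
top profile (x,z mm,n) [(-12, np.float64(-2.3), np.int64(82)), (-8, np.float64(-2.5), np.int64(146)), (-4, np.float64(-2.5), np.int64(139)), (0, np.float64(-2.4), np.int64(149)), (4, np.float64(-2.5), np.int64(141)), (8, np.float64(-2.5), np.int64(152)), (12, np.float64(-2.5), np.int64(160)), (16, np.float64(-2.5), np.int64(159)), (20, np.float64(-2.6), np.int64(157)), (24, np.float64(-2.0), np.int64(234)), (28, np.float64(9.2), np.int64(204))]
z -6 xmax 25.4 ymed -1.1 429
z 2 xmax 26.5 ymed -1.1 325
z 26 xmax 26.5 ymed -0.7 47
t 23.02 pos [0.6115 0.1338 0.1636] rot [-1.8000e+02  3.0000e-02 -1.6323e+02] grip 0.0088 F [ 0.1 -0.1 -0.5]
```

```bash
python3 -m jog '[[[0,0,0.004],[0,0,0],0],[[0,0,0.005],[0,0,0],0],[[0,0,0.005],[0,0,0],0],[[0,0,0.005],[0,0,0],0],[[0,0,0.005],[0,0,0],0]]'
python3 -m jog '[[[0,0,0.005],[0,0,0],0],[[0,0,0.005],[0,0,0],0],[[0,0,0.004],[0,0,0],0],[[0,0,0],[0,0,0],0],[[0,0,0],[0,0,0],0]]'
python3 tilt.py | grep -E "profile|^t |z (-6|2)"
```

```text
clock: 23.43
ee_pos: [0.6111, 0.1336, 0.1385]
tool_rot: [-3.142, -0.0, -2.849]
wrist_force: [0.4, 0.6, -0.2]
grip_width: 0.009
clock: 23.85
ee_pos: [0.6112, 0.1337, 0.1251]
tool_rot: [-3.142, -0.0, -2.849]
wrist_force: [-0.5, 0.8, -0.0]
grip_width: 0.0088
top profile (x,z mm,n) [(-12, np.float64(-1.9), np.int64(77)), (-8, np.float64(-2.0), np.int64(140)), (-4, np.float64(-2.1), np.int64(137)), (0, np.float64(-2.1), np.int64(148)), (4, np.float64(-2.1), np.int64(145)), (8, np.float64(-2.2), np.int64(154)), (12, np.float64(-2.2), np.int64(152)), (16, np.float64(-2.1), np.int64(166)), (20, np.float64(-2.1), np.int64(156)), (24, np.float64(-2.0), np.int64(200)), (28, np.float64(6.0), np.int64(176))]
z -6 xmax 25.6 ymed -1.1 331
z 2 xmax 26.7 ymed -1.1 420
t 23.9 pos [0.6114 0.1338 0.1254] rot [-1.8000e+02  1.0000e-02 -1.6322e+02] grip 0.0085 F [-0.4 -0.1  0.1]
```

Fully free so far. I'll push the grip into the mouth, release, and check.

```bash
python3 -m jog '[[[0,0,0.003],[0,0,0],0],[[0,0,0.004],[0,0,0],0],[[0,0,0],[0,0,0],0],[[0,0,0],[0,0,0],0],[[0,0,0],[0,0,0],0]]'
python3 -m jog '[[[0,0,0],[0,0,0],0.02],[[0,0,0],[0,0,0],0.02],[[0,0,0],[0,0,0],0.02],[[0,0,0],[0,0,0],0.02],[[0,0,-0.01],[0,0,0],0.02]]'
python3 -m jog '[[[0.01,0,-0.03],[0,0,0],0.02],[[0.02,0,-0.035],[0,0,0],0.01],[[0.02,0,-0.035],[0,0,0],0],[[0.02,0,-0.03],[0,0,0],0],[[0.01,0,0],[0,0,0],0]]'
python3 chk.py
```

```text
clock: 24.32
ee_pos: [0.6113, 0.1337, 0.1183]
tool_rot: [-3.142, -0.0, -2.849]
wrist_force: [0.1, 0.2, -1.3]
grip_width: 0.0088
clock: 24.73
ee_pos: [0.61, 0.1334, 0.127]
tool_rot: [3.142, -0.003, -2.849]
wrist_force: [-0.0, 0.7, -0.7]
grip_width: 0.0199
clock: 25.15
ee_pos: [0.5362, 0.1107, 0.2651]
tool_rot: [-3.141, 0.01, -2.849]
wrist_force: [1.2, 0.0, -0.5]
grip_width: 0.0001
scene short above deck n 0 
   in slot n 0 
scene long above deck n 0 
   in slot n 0 
scene lid slope dX/dZ [-2.900e-02  5.909e+01] Zmax 104.2
side short above deck n 8 [6.4 7.5]
   in slot n 0 
side long above deck n 3 [6.6 8.3]
   in slot n 0 
side lid slope dX/dZ [2.000e-02 4.903e+01] Zmax 106.2
wrist short above deck n 0 
   in slot n 20 [-93.3 -73.7 -55.1]
wrist long above deck n 0 
   in slot n 0 
wrist lid slope dX/dZ [-6.00e-03  4.94e+01] Zmax 78.4
[0.5346 0.1105 0.2589] [-0.231  0.35  -0.07   1.805  0.029  0.986  1.551] 25.3
```

```bash
python3 - <<'E'
from h import *
a=cap('wrist')['img'][140:300,180:380,::-1]; b=cap('side')['img'][110:210,230:330,::-1]
cv2.imwrite('pics/c16.png',np.hstack([cv2.resize(a,(450,360)),cv2.resize(b,(350,360))]))
go(.70,.1105,.26,16.85)
E
```

```text
t 25.4 pos [0.5347 0.1108 0.2575] rot [ 1.7999e+02 -6.0000e-02 -1.6322e+02] grip 0.0002 F [ 0.7 -1.   0.1]
  shift tool [-0.1581 -0.048  -0.0027] rows 4.1
  turn tool rotvec deg [ 0.01 -0.06 -0.07]
```

View pics/c16.png

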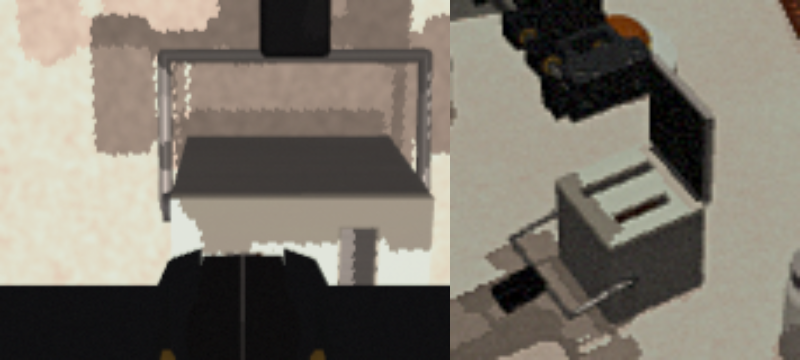

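Both scrapers are inside: the side crop shows the slots at (618,180) and (640,208), with only brown visible below the deck in the short one. Next I'll close the lid by pushing from behind with the fingers shut.

```bash
python3 -m jog '[[[-0.035,0.0042,0],[0,0,0],0],[[-0.035,0.0042,0],[0,0,0],0],[[-0.035,0.0042,0],[0,0,0],0],[[-0.035,0.0042,0],[0,0,0],0],[[-0.035,0.0044,0],[0,0,0],0]]'
python3 -m jog '[[[0,0,0],[0,0,0],0],[[0,0,0.03],[0,0,0],0],[[0,0,0.035],[0,0,0],0],[[0,0,0],[0,0,0],0],[[0,0,0],[0,0,0],0]]'
cat > cp.py <<'E'
from h import *
a=np.radians(16.85);e=np.array([np.cos(a),np.sin(a),0]);f=np.array([-e[1],e[0],0]);o=np.array([.6037,.1539,0])
s=monitor.get_state();d=(s['ee_pos']-o)*1000;print('TCP can',(d@e).round(1),(d@f).round(1),d[2].round(1),np.degrees(s['tool_rot']).round(1),'F',s['wrist_force'].round(1),'g',s['grip_width'].round(4),'t',s['clock'],s['joints'].round(2))
E
python3 cp.py
```

```text
clock: 25.82
ee_pos: [0.6975, 0.1822, 0.2561]
tool_rot: [-3.142, -0.002, -2.849]
wrist_force: [0.3, 0.6, 1.8]
grip_width: 0.0006
clock: 26.23
ee_pos: [0.6945, 0.181, 0.1902]
tool_rot: [-3.142, -0.006, -2.849]
wrist_force: [0.6, 0.3, 0.7]
grip_width: 0.0005Traceback (most recent call last):
  File "cp.py", line 3, in <module>
    s=monitor.get_state();d=(s['ee_pos']-o)*1000;print('TCP can',(d@e).round(1),(d@f).round(1),d[2].round(1),np.degrees(s['tool_rot']).round(1),'F',s['wrist_force'].round(1),'g',s['grip_width'].round(4),'t',s['clock'],s['joints'].round(2))
                                                                                                                                                                                  ^^^^^^^^^^^^^^^^^^^^^
AttributeError: 'float' object has no attribute 'round'
```

```bash
sed -i "s/s\['grip_width'\].round(4)/round(s['grip_width'],4)/" cp.py
python3 -m jog '[[[0.028,0,0],[0,0,0],0],[[0.021,0,0],[0,0,0],0],[[0.020,0,0.005],[0,0,0],0],[[0.018,0,0.011],[0,0,0],0],[[0.014,0,0.0155],[0,0,0],0]]'
python3 -m jog '[[[0.010,0,0.0185],[0,0,0],0],[[0.005,0,0.015],[0,0,0],0],[[0,0,0.005],[0,0,0],0],[[0,0,0.003],[0,0,0],0],[[0,0,0],[0,0,0],0]]'
python3 cp.py
```

```text
clock: 26.65
ee_pos: [0.6009, 0.1526, 0.1654]
tool_rot: [-3.142, 0.006, -2.849]
wrist_force: [-0.0, -0.1, 1.2]
grip_width: 0.0003
clock: 27.07
ee_pos: [0.5863, 0.1484, 0.1213]
tool_rot: [3.142, 0.002, -2.849]
wrist_force: [0.1, -0.3, -0.8]
grip_width: 0.0005
TCP can -18.2 -0.2 121.3 [ 1.800e+02  1.000e-01 -1.632e+02] F [ 0.1 -0.3 -0.8] g 0.0005 t 27.0667 [-0.28  0.62 -0.06  1.75  0.05  0.77  1.5 ]
```

```bash
python3 -m jog '[[[0.008,0,0.003],[0,0,0],0],[[0.008,0,0.003],[0,0,0],0],[[0,0,0.002],[0,0,0],0],[[0,0,0],[0,0,0],0],[[0,0,0],[0,0,0],0]]'
python3 cp.py
```

```text
clock: 27.48
ee_pos: [0.5791, 0.1465, 0.1201]
tool_rot: [3.141, 0.022, -2.849]
wrist_force: [4.6, 1.7, 28.9]
grip_width: 0.0005
TCP can -25.7 0.1 120.1 [ 180.     1.2 -163.2] F [ 4.6  1.7 28.9] g 0.0005 t 27.4833 [-0.27  0.6  -0.07  1.79  0.06  0.73  1.49]
```

The lid is shut: fingertips at 109 mm with 29 N of resistance. Now over to the bail tab.

```bash
python3 -m jog '[[[0,0,-0.03],[0,0,0],0],[[0.02,0,-0.03],[0,0,0],0.055],[[0.035,0,-0.02],[0,0,0],0.055],[[0.033,0,0],[0,0,0],0.055],[[0,0,0],[0,0,0],0.055]]'
python3 cp.py
python3 - <<'E'
from h import *
for n in('wrist','side'):
    c=cap(n); 
    for m in ('bail_tab',):
        a=np.radians(16.85);e=np.array([np.cos(a),np.sin(a),0]);f=np.array([-e[1],e[0],0]);o=np.array([.6037,.1539,0])
        for r in optics.spot_point(n,m)[:1]:
            d=(w(c,r['at'])-o)*1000; print(n,m,(d@e).round(1),(d@f).round(1),d[2].round(1),r['score'])
    P=cloud(c);d=(P-o)*1000;X=d@e;Y=d@f;Z=d[...,2]
    k=(abs(X)<40)&(abs(Y)<40)&(Z>90)&(Z<125); print('lid Z',np.percentile(Z[k],[5,50,95]).round(1) if k.sum() else 0,'slope',np.polyfit(X[k],Z[k],1).round(3) if k.sum() else 0)
E
```

```text
clock: 27.9
ee_pos: [0.4805, 0.1159, 0.1934]
tool_rot: [-3.141, -0.003, -2.849]
wrist_force: [0.1, -0.5, -1.6]
grip_width: 0.0252
TCP can -128.9 -0.6 193.4 [-180.    -0.2 -163.3] F [ 0.1 -0.5 -1.6] g 0.0252 t 27.9 [-0.26  0.35 -0.08  1.99  0.04  0.8   1.5 ]
wrist bail_tab -127.7 -1.4 39.0 0.78
lid Z [108.3 109.3 115.3] slope [ -0.145 107.687]
side bail_tab -128.6 -0.2 41.3 0.74
lid Z [107.4 111.4 116.4] slope [-1.80000e-02  1.11541e+02]
```

```bash
python3 -m jog '[[[-0.002,0,0],[0,0,0],0.055],[[0,0,0.02],[0,0,0],0.055],[[0,0,0.035],[0,0,0],0.055],[[0,0,0.035],[0,0,0],0.055],[[0,0,0.03],[0,0,0],0.055]]'
python3 -m jog '[[[0,0,0.02],[0,0,0],0.055],[[0,0,0.012],[0,0,0],0.055],[[0,0,0.007],[0,0,0],0.055],[[0,0,0],[0,0,0],0.055],[[0,0,0],[0,0,0],0.055]]'
python3 cp.py
```

```text
clock: 28.52
ee_pos: [0.4882, 0.1189, 0.0703]
tool_rot: [3.141, 0.0, -2.849]
wrist_force: [0.1, 0.6, -0.8]
grip_width: 0.055
clock: 28.93
ee_pos: [0.4882, 0.1188, 0.0338]
tool_rot: [-3.142, 0.001, -2.849]
wrist_force: [-0.7, 0.3, 0.5]
grip_width: 0.0554
TCP can -120.7 -0.2 33.8 [-1.800e+02  1.000e-01 -1.632e+02] F [-0.7  0.3  0.5] g 0.0554 t 28.9333 [-0.28  0.65 -0.06  2.04  0.08  0.46  1.46]
```

```bash
python3 -m jog '[[[0.005,0,0],[0,0,0],0.055],[[0,0,0],[0,0,0],0.0],[[0,0,0],[0,0,0],0],[[0,0,0],[0,0,0],0],[[0,0,0],[0,0,0],0]]'
python3 -m jog '[[[0,0,0],[0,0,0],0],[[0,0,0],[0,0,0],0],[[0.0005,0,-0.004],[0,0,0],0],[[0.0005,0,-0.010],[0,0,0],0],[[0,0,-0.010],[0,0,0],0]]'
python3 cp.py
```

```text
clock: 29.35
ee_pos: [0.4829, 0.1176, 0.0338]
tool_rot: [3.141, 0.001, -2.849]
wrist_force: [-5.0, 12.8, 0.8]
grip_width: 0.0305
clock: 29.77
ee_pos: [0.4812, 0.1176, 0.0574]
tool_rot: [3.141, -0.001, -2.848]
wrist_force: [1.0, 6.2, -3.8]
grip_width: 0.0296
TCP can -127.8 0.8 57.4 [ 179.9   -0.  -163.2] F [ 1.   6.2 -3.8] g 0.0296 t 29.7667 [-0.28  0.59 -0.06  2.05  0.07  0.5   1.47]
```

```bash
python3 -m jog '[[[-0.0015,0,-0.012],[0,0,0],0],[[-0.0036,0,-0.012],[0,0,0],0],[[-0.005,0,-0.0115],[0,0,0],0],[[-0.0065,0,-0.0105],[0,0,0],0],[[-0.0078,0,-0.0098],[0,0,0],0]]'
python3 -m jog '[[[-0.0089,0,-0.0085],[0,0,0],0],[[-0.01,0,-0.0072],[0,0,0],0],[[-0.011,0,-0.006],[0,0,0],0],[[-0.0115,0,-0.0044],[0,0,0],0],[[-0.0121,0,-0.003],[0,0,0],0]]'
python3 cp.py
```

```text
clock: 30.18
ee_pos: [0.5032, 0.1243, 0.1133]
tool_rot: [3.141, -0.003, -2.848]
wrist_force: [-1.5, 4.2, -4.7]
grip_width: 0.0296
clock: 30.6
ee_pos: [0.5543, 0.1398, 0.1425]
tool_rot: [3.14, -0.004, -2.848]
wrist_force: [-3.9, 3.4, -2.3]
grip_width: 0.0295
TCP can -51.4 0.8 142.5 [ 179.9   -0.2 -163.2] F [-3.9  3.4 -2.3] g 0.0295 t 30.6 [-0.27  0.55 -0.07  1.83  0.05  0.78  1.5 ]
```

```bash
python3 -m jog '[[[-0.0124,0,-0.001],[0,0,0],0],[[-0.0124,0,0],[0,0,0],0],[[-0.011,0,0.0015],[0,0,0],0],[[-0.0105,0,0.0025],[0,0,0],0],[[-0.0065,0,0.003],[0,0,0],0]]'
python3 -m jog '[[[-0.005,0,0.003],[0,0,0],0],[[-0.002,0,0.001],[0,0,0],0],[[0,0,0],[0,0,0],0],[[0,0,0],[0,0,0],0],[[0,0,0],[0,0,0],0]]'
python3 cp.py
```

```text
clock: 31.02
ee_pos: [0.6062, 0.1556, 0.1362]
tool_rot: [3.14, -0.002, -2.848]
wrist_force: [-3.5, 3.4, 3.7]
grip_width: 0.0299
clock: 31.43
ee_pos: [0.6098, 0.1567, 0.1341]
tool_rot: [3.14, -0.007, -2.848]
wrist_force: [-19.2, 0.6, 25.8]
grip_width: 0.0298
TCP can 6.6 0.9 134.1 [ 179.9   -0.4 -163.2] F [-19.2   0.6  25.8] g 0.0298 t 31.4333 [-0.28  0.64 -0.07  1.67  0.05  0.84  1.5 ]
```

Clamped: the bail now resists at its stop. Release, lift straight up and check.

```bash
python3 -m jog '[[[0,0,0],[0,0,0],0.05],[[0,0,0],[0,0,0],0.05],[[0,0,0],[0,0,0],0.05],[[0,0,0],[0,0,0],0.05],[[0,0,-0.015],[0,0,0],0.05]]'
python3 -m jog '[[[0,0,-0.03],[0,0,0],0.05],[[0,0,-0.035],[0,0,0],0.05],[[0.02,0,-0.03],[0,0,0],0.05],[[0.03,0,0],[0,0,0],0.05],[[0.03,0,0],[0,0,0],0.05]]'
python3 -m jog '[[[0.03,0,-0.02],[0,0,0],0.05],[[0.03,0,0],[0,0,0],0.05],[[0,0,0],[0,0,0],0.05],[[0,0,0],[0,0,0],0.05],[[0,0,0],[0,0,0],0.05]]'
python3 - <<'E'
from h import *
a=np.radians(16.85);e=np.array([np.cos(a),np.sin(a),0]);f=np.array([-e[1],e[0],0]);o=np.array([.6037,.1539,0])
for n in('scene','side','wrist'):
    c=cap(n,n+'9.png')
    for r in optics.spot_point(n,'bail_tab')[:1]:
        d=(w(c,r['at'])-o)*1000; print(n,'tab',(d@e).round(1),(d@f).round(1),d[2].round(1),r['score'])
    P=cloud(c);d=(P-o)*1000;X=d@e;Y=d@f;Z=d[...,2]
    k=(abs(X)<45)&(abs(Y)<45)&(Z>100)&(Z<112.5); print(' lid Z',np.percentile(Z[k],[5,50,95]).round(1),'slope',np.polyfit(X[k],Z[k],1).round(3),k.sum())
    k=(X>50)&(X<90)&(abs(Y)<45)&(Z>125);print(' lid standing pts',k.sum())
    if n!='wrist': 
        p=np.load(n+'1.npz')['P']; 
        for nm,(x,y) in dict(plate=(0,0)).items(): pass
b=cv2.imread('pics/side9.png')[60:280,180:400]; g=cv2.imread('pics/scene9.png')[140:340,180:380]
cv2.imwrite('pics/c17.png',np.hstack([cv2.resize(b,(400,400)),cv2.resize(g,(400,400))]))
E
python3 cp.py
```

```text
clock: 31.85
ee_pos: [0.6119, 0.1553, 0.1445]
tool_rot: [-3.141, -0.005, -2.849]
wrist_force: [-0.6, -0.2, -0.3]
grip_width: 0.0502
clock: 32.27
ee_pos: [0.5378, 0.1332, 0.244]
tool_rot: [-3.141, 0.005, -2.849]
wrist_force: [-0.4, -0.8, -0.2]
grip_width: 0.0501
clock: 32.68
ee_pos: [0.4804, 0.1161, 0.2623]
tool_rot: [-3.141, 0.001, -2.849]
wrist_force: [0.4, -0.2, 0.7]
grip_width: 0.0501
scene tab 5.6 -3.7 140.3 0.66
 lid Z [105.4 108.5 111.7] slope [  0.    108.554] 1083
 lid standing pts 0
side tab 7.6 1.2 144.0 0.46
 lid Z [106.7 110.1 112.2] slope [-3.00000e-03  1.09818e+02] 285
 lid standing pts 0
wrist tab 3.6 1.2 140.1 0.96
 lid Z [108.1 109.2 110.4] slope [-1.00000e-03  1.09234e+02] 3257
 lid standing pts 0
TCP can -129.3 -0.1 261.9 [ 180.    -0.  -163.2] F [ 0.2 -0.2  0.7] g 0.0497 t 32.9833 [-0.26  0.26 -0.09  1.93  0.03  0.96  1.51]
```

View pics/c17.png

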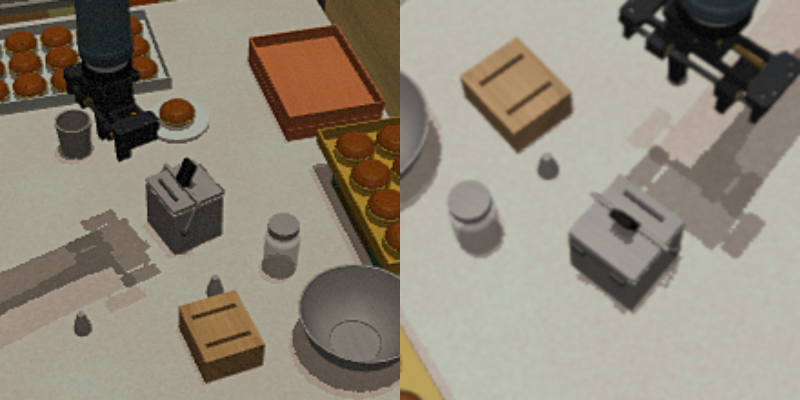

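The picture shows the lid flat with the bail and tab clamped over it (tab at (187,172) and (625,220)). The block is empty and both nozzles, the jar and the cup are standing. I'm handing in.

```bash
python3 -c "
from station import close_job
print(close_job())"
```

```text
the job is handed in; nothing more can be done
None
```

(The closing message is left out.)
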